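# Pack and lock the glaze-sample travel case

### The job

Pack the travel case for the road: lay the wooden batten that lies across it flat along the terracotta slab and pull the red lock to its unlocked end, then stand every glaze test tile upright on the floor of a compartment of its own. Put the yellow lid on with its tab at the front left, press it down corner by corner until all four orange clips have snapped over it, and finally slide the lock fully home to its locked end stop over the tab. Leave the jar, mug and bowl where they are.

Things in the scene. Friction and masses are not known exactly. Their poses are not given: they have to be found in the camera images.
- case: open black travel case fixed to the bench, 160 (its x) x 170 (y) x 72 mm high, walls and floor 4 mm. Origin: centre of its underside; x to its back, y to its left, z up. 4 mm dividers at x = 0 and y = 0, tops 40 mm above the bench, make four compartments 74 (x) x 79 mm (y) centred at x = +-39, y = +-41.5 mm
- case_rim (a point): centre of the case's mouth, at rim height (72 mm over the bench), where the underside of the seated lid's middle goes; axes as the case. Thin upright guides with flared tips, up to 101 mm over the bench, stand round the rim (front and back at y = +-62, ends at x = 0 mm) and leave the lid 2 mm of play each way
- lock (a joint): position of the transport lock (m), 0 to 0.06, a stop at each end: 0 = unlocked (grip at case y = -30 mm), 0.06 = locked (y = +30 mm). It slides along case +y with about 2.5 N of friction and stays where left
- lock_grip (a point): centre of the top of the red lock grip, 115 mm over the bench: an upright block 22 (case x) x 20 (case y) x 52 mm tall at case x = -115 mm, on a grey ledge 62 mm high along the case's front (case x = -80 to -122, y = +-55 mm). Axes as the case
- lock_tongue (a point): middle of the steel tongue fixed to the lock grip, pointing to the case: case x = -104 to -88 mm, 20 mm wide, 83 to 89 mm over the bench. At the locked end it lies over the seated lid's tab; away from the unlocked end it bars the tab's way down; it can pass over the tab only when the lid is seated
- lid: loose yellow lid, 160 (its x) x 190 (y) x 8 mm, 280 g, flat on the bench at first. Origin: centre of the underside, z up. A tab 30 mm wide and 22 mm long sticks out of its front (-x) edge at y = +15 to +45 mm. It goes on with its axes along the case's axes (tab at the front left, over the ledge) and first lies on the open clips about 10 mm above its seat
- lid_handle (a point): centre of the top of the lid's black bar handle, 37 mm above the lid's underside; the bar is 16 (lid x) x 80 (lid y) x 29 mm tall. Axes as the lid
- batten: loose wooden batten 26 (its x) x 220 (its y) x 14 mm, 60 g, lying across the open case on the end walls. Origin: centre of the underside.
- slab: terracotta kiln slab lying on the bench, fixed, 70 (its x) x 240 (its y) x 15 mm. Origin: centre of its underside; long side along its y.
- jar: bystander: glaze jar with white cap, 64 mm across, 90 mm high; origin underside
- mug: bystander: white mug, 76 mm across, 85 mm high; origin underside
- bowl: bystander: terracotta bowl, 90 mm across, 45 mm high; origin underside
- tile_a: loose blue glaze test tile, inverted T, 110 g: clay foot 44 (its x) x 60 (its y) x 8 mm and on its middle an upright plate 9 mm thick (x) and 60 mm wide (y), top 62 mm above the underside. Origin: centre of the underside. May be absent. Best gripped across the plate near its top. Fits a case compartment with its y along the case's y.
- tile_b: loose green glaze test tile, inverted T, 110 g: clay foot 44 (its x) x 60 (its y) x 8 mm and on its middle an upright plate 9 mm thick (x) and 60 mm wide (y), top 62 mm above the underside. Origin: centre of the underside. May be absent. Best gripped across the plate near its top. Fits a case compartment with its y along the case's y.
- tile_c: loose rust-brown glaze test tile, inverted T, 110 g: clay foot 44 (its x) x 60 (its y) x 8 mm and on its middle an upright plate 9 mm thick (x) and 60 mm wide (y), top 62 mm above the underside. Origin: centre of the underside. May be absent. Best gripped across the plate near its top. Fits a case compartment with its y along the case's y.
- tile_d: loose sand-yellow glaze test tile, inverted T, 110 g: clay foot 44 (its x) x 60 (its y) x 8 mm and on its middle an upright plate 9 mm thick (x) and 60 mm wide (y), top 62 mm above the underside. Origin: centre of the underside. May be absent. Best gripped across the plate near its top. Fits a case compartment with its y along the case's y.
- clip_fl (a joint): angle of the orange snap clip at the front left corner (rad): 0 = open, 0.75 = snapped over the lid's edge. Pivot at case x, y = -62, +103 mm, 76 mm over the bench, 14 mm wide along x. Over-centre: pressing the lid's corner down about 10 mm with roughly 5 to 15 N turns it until it snaps closed; pulling the corner up hard opens it
- press_fl (a point): white dot on the lid's top at the front left corner, at lid x, y = -55, +72 mm, where to press. Axes as the lid.
- clip_fr (a joint): angle of the orange snap clip at the front right corner (rad): 0 = open, 0.75 = snapped over the lid's edge. Pivot at case x, y = -62, -103 mm, 76 mm over the bench, 14 mm wide along x. Over-centre: pressing the lid's corner down about 10 mm with roughly 5 to 15 N turns it until it snaps closed; pulling the corner up hard opens it
- press_fr (a point): white dot on the lid's top at the front right corner, at lid x, y = -55, -72 mm, where to press. Axes as the lid.
- clip_bl (a joint): angle of the orange snap clip at the back left corner (rad): 0 = open, 0.75 = snapped over the lid's edge. Pivot at case x, y = +62, +103 mm, 76 mm over the bench, 14 mm wide along x. Over-centre: pressing the lid's corner down about 10 mm with roughly 5 to 15 N turns it until it snaps closed; pulling the corner up hard opens it
- press_bl (a point): white dot on the lid's top at the back left corner, at lid x, y = +55, +72 mm, where to press. Axes as the lid.
- clip_br (a joint): angle of the orange snap clip at the back right corner (rad): 0 = open, 0.75 = snapped over the lid's edge. Pivot at case x, y = +62, -103 mm, 76 mm over the bench, 14 mm wide along x. Over-centre: pressing the lid's corner down about 10 mm with roughly 5 to 15 N turns it until it snaps closed; pulling the corner up hard opens it
- press_br (a point): white dot on the lid's top at the back right corner, at lid x, y = +55, -72 mm, where to press. Axes as the lid.

How it is judged:
By the outcome, as a careful person would: the job done as asked, in the order asked, and still so for the second after the job is handed in, with the robot touching nothing.
Of tile_a, tile_b, tile_c, tile_d only 2 to 4 are there at a start; the rules pass over those that are not, and their reading is None.
At some moment in a run one of tile_a, tile_b, tile_c, tile_d may be knocked a few centimetres aside while the robot is not near it.
It also fails if it takes over 210 s, if anything falls off the work surface, if the arm or the gripper's body presses on something with over 40 N, if the wrist force passes 120 N, or if a joint passes its speed limit or range.

### The arm

A 6-joint arm with a two-finger parallel gripper is mounted at the origin on the work surface. World frame = base frame: x ahead of the robot, y to its left, z up, the work surface at z = 0. Lengths are in mm, angles in rad, forces in N, time in s.
With the tool pointing down it reaches from about 350 to 775 mm from the base axis. Payload 7.3 kg.
Tool frame: the origin (TCP) lies at the very end of the fingers, on their centre line; the grasp point (between the pads) lies bot.grip_point_offset behind it (bot.grip_point_offset is the distance from the TCP to the grasp point, in mm); z points along the fingers, y is the line along which they close (so a half turn about z gives the same grasp; the last joint's range is limited). The gripper opens to 92 mm and grips with 3 to 60 N. Pads are 19 mm wide; open, the fingers measure 130 mm over their backs; the gripper's body (75 mm by 190 mm) begins 47 mm behind the grasp point.
Start: joints at [-1.421, 0.342, 1.524, -0, 1.275, -0.146], TCP at [153.063, -502.212, 226.741] pointing down, gripper open.
Joint ranges: [-2.53, 2.53], [-0.77, 2.02], [0.04, 2.7], [-1, 4.14], [0.28, 2.66], [-3.11, 3.11]. Speed limits (rad/s): [2.57, 2.57, 3.14, 3.14, 3.14, 3.14].

### API

Orientations are given as [roll, pitch, yaw] about the fixed x, y, z axes, in that order (R = Rz(yaw) Ry(pitch) Rx(roll)).
In Python, from plant import bot gives the robot as it stands. The module is installed in compiled form; this text tells all that it offers.
- The arm moves only by the tool carry_out, never from a script. Its argument "plan" is a list of rows, each an object of numbers: "tx", "ty", "tz": the shift along the world's x, y, z in mm; "rx", "ry", "rz": the turn, a rotation vector about the world's x, y, z in rad. A call has 1 to 12 rows; each row shifts and turns the commanded pose from where the row before left it; what a row does not reach is not made up. A row lasts 1/10 s, in which the tool goes at most 50 mm and 8.59 degrees, less where a joint would pass 70% of its speed; a pose out of reach is approached as far as the arm can. A call with a gripper value outside its range is refused whole. "gripper" is the closure, from 0 (fully open) to 1 (shut), set as the call begins (left out, the last holds). The fingers move at their own pace and stop on an object; the grip force is fixed at half the most. Time passes only in rows, so rows that do not move let the fingers close. It gives the time, the measured TCP pose, the force, the opening and the grip force at its end, in the units of the state.
- bot.get_obs(): the state, without advancing time (a new reading comes with each control period).
- bot.capture(name): name is "scene" or "top" or "wrist"; returns the picture (400x640x3 uint8, red, green, blue); there is no depth.
- bot.camera_model(name): a dict with "camera_matrix" (3x3 intrinsics, pixels), "dist" ([k1, k2, p1, p2, k3] as OpenCV has them; the pictures are not rectified), "R" (3x3) and "t" (3): a world point X has camera coordinates R X + t. Camera axes: x right, y down, z forward; pixel columns grow to the right and rows downward; lengths in mm; the calibration is good to about 2 mm. A picture is of the moment at which its call begins: read the wrist's pose just before it. camera_model takes no time and is no camera call; for the wrist camera it gives the pose at the moment of the call.
- bot.close_job(): hands the job in; it is judged then, once.
The state is a dict: "time": time; "joint_positions": joint angles; "dq": joint speeds; "tau": joint torques, N m; "tool_pos": TCP position; "tcp_rot": TCP orientation; "contact_force": force on the tool from outside, world axes, zero at the start; "moment": the same for the moment, N m; "grip_width": finger opening in mm; "finger_force": force on a finger pad.
Only numpy, scipy, OpenCV 4.12 (cv2) and the standard library are available. Lean on these libraries where they do the work, as an engineer would, in place of code of your own. Each camera call takes 0.05 s, during which the arm holds its last target. There are 200 camera calls.

## Working session

There is one attempt and no reset: what is moved stays moved. The work goes in short steps, Python scripts to look and compute and a tool call to move; the robot and the scene stay as the last step left them, time stands still between calls to the robot, and variables do not carry over. Pictures are saved under pics/ and viewed, at most 14 in all, crops included, and the job is handed in when it is done.

Besides the shell and the picture viewer there is one more tool, called after "Emit:" by a JSON object that holds its "fn" and its "kwargs". carry_out: Moves the arm, as the interface text tells. Its arguments: {"type":"object","properties":{"plan":{"type":"array"},"gripper":{"type":"number"}},"required":["plan"]}

```bash
mkdir -p pics
cat > h.py <<'E'
import numpy as np, cv2
from plant import bot
def cap(n,f=None):
    c=bot.camera_model(n); im=np.array(bot.capture(n))
    if f: cv2.imwrite('pics/'+f,cv2.cvtColor(im,cv2.COLOR_RGB2BGR))
    return im,c
def ray(c,uv,z):
    K=np.array(c['camera_matrix'],float);d=np.array(c['dist'],float);R=np.array(c['R']);t=np.array(c['t'])
    p=cv2.undistortPoints(np.array(uv,float).reshape(-1,1,2),K,d).reshape(-1,2)
    D=np.c_[p,np.ones(len(p))]@R; o=-R.T@t
    return o+D*((np.array(z)-o[2])/D[:,2])[:,None]
def proj(c,X):
    return cv2.projectPoints(np.array(X,float).reshape(-1,1,3),cv2.Rodrigues(np.array(c['R']))[0],np.array(c['t'],float),np.array(c['camera_matrix'],float),np.array(c['dist'],float))[0].reshape(-1,2)
E
python3 - <<'E'
from h import *
np.set_printoptions(precision=3,suppress=True)
for n in('scene','top'):
    im,c=cap(n,n+'0.png'); print(n,-np.array(c['R']).T@c['t'],np.array(c['R']).tolist())
o=bot.get_obs(); print(o,bot.grip_point_offset)
E
```

```text
scene [1239.304 -750.345  746.81 ] [[0.7432798779989568, 0.6689222359143423, -0.00883545478243833], [0.36546706518256983, -0.41708397552515164, -0.8321506964648735], [-0.5603292311031925, 0.6152918004162669, -0.5544791728386319]]
top [ 401.349  -23.827 1316.321] [[0.02485392600015078, -0.9996221250603899, -0.011742633951917944], [-0.9900517204075531, -0.022985318342213238, -0.13881378194816088], [0.1384914195191293, 0.015075882410553153, -0.9902488800746606]]
{'time': 0.1, 'joint_positions': array([-1.421,  0.343,  1.525,  0.   ,  1.275, -0.146]), 'dq': array([-0.001, -0.003, -0.003,  0.003,  0.   ,  0.001]), 'tau': array([  0.002, -43.2  , -24.469,   0.072,   0.053,  -0.   ]), 'tool_pos': array([ 153.012, -501.824,  226.131]), 'tcp_rot': array([-3.14 , -0.   ,  0.296]), 'contact_force': array([-0.082,  0.938,  0.074]), 'moment': array([-0.014, -0.015,  0.078]), 'finger_force': 0.0, 'grip_width': 91.59204188644114} 18.8
```

View pics/top0.png

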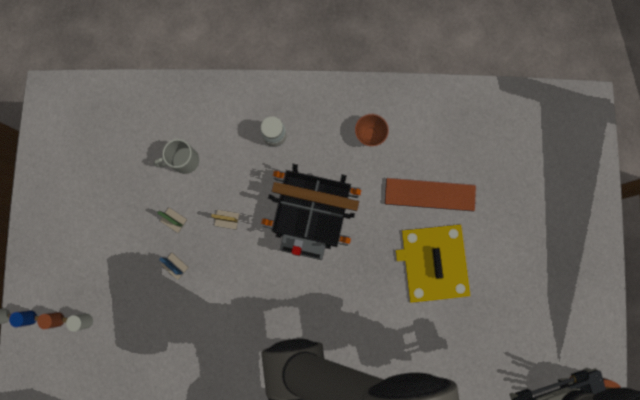

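View pics/scene0.png

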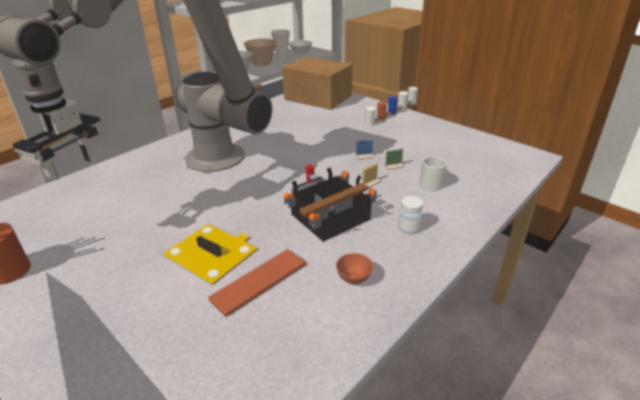

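The top view shows the case at about (312,212) with the batten across it and the red lock at (297,251). The slab is at (430,195) and the lid at (437,263), its tab pointing left. There are three tiles: yellow (226,218), green (173,218) and blue (173,264). There is no rust tile.

```bash
cat >> h.py <<'E'
HS={'yellow':((22,150,80),(35,255,255)),'blue':((95,90,30),(125,255,255)),'green':((40,60,25),(85,255,255)),'orange':((6,190,120),(14,255,255)),'red':((175,150,80),(180,255,255)),'red2':((0,200,80),(4,255,255))}
def blobs(im,rng,box=None,amin=10):
    hsv=cv2.cvtColor(im,cv2.COLOR_RGB2HSV); m=cv2.inRange(hsv,np.array(rng[0]),np.array(rng[1]))
    if box: k=np.zeros_like(m);k[box[1]:box[3],box[0]:box[2]]=1;m=m*k
    cs=cv2.findContours(m,cv2.RETR_EXTERNAL,cv2.CHAIN_APPROX_NONE)[0]
    cs=[x for x in cs if cv2.contourArea(x)>=amin]; return sorted(cs,key=cv2.contourArea,reverse=True),hsv
def rect(c,cnt,z):
    P=ray(c,cnt.reshape(-1,2),z)[:,:2].astype(np.float32); r=cv2.minAreaRect(P); return r
E
python3 - <<'E'
from h import *
np.set_printoptions(precision=1,suppress=True)
im,c=cap('top')
hsv=cv2.cvtColor(im,cv2.COLOR_RGB2HSV)
for n,(u,v) in dict(slab=(430,190),bat=(315,196),lid=(420,260),lock=(297,251),bl=(172,263),gr=(172,217),ye=(224,214),yefoot=(226,223),cl=(267,222),cl2=(356,191)).items(): print(n,hsv[v,u])
for n,r,z,b in [('lid',HS['yellow'],8,(390,210,480,310)),('slab',((3,90,50),(12,255,255)),15,(375,165,490,220)),('batt',((6,90,50),(20,255,255)),86,(265,178,365,215)),('lock',((0,170,80),(4,255,255)),115,(280,235,310,265)),('clips',((3,180,120),(14,255,255)),85,(255,160,370,255)),
 ('blue',HS['blue'],60,(150,245,200,280)),('green',HS['green'],60,(150,200,200,235)),('yel',((15,70,60),(32,255,255)),60,(205,200,245,235))]:
    for k in blobs(im,r,b,5)[0][:5]: print(n,cv2.contourArea(k),k.mean(0),rect(c,k,z))
E
```

```text
slab [  9 171 109]
bat [ 15 165  88]
lid [ 25 236 137]
lock [  1 230 120]
bl [105  26  59]
gr [ 21  52 103]
ye [ 18  51 130]
yefoot [ 17  50 133]
cl [ 13 234 120]
cl2 [ 13 231 107]
lid 4293.0 [[433.3 262.8]] ((428.7798767089844, -312.5062561035156), (187.6282196044922, 180.7610321044922), 7.134296894073486)
slab 2206.5 [[429.8 194.1]] ((610.4732666015625, -308.64935302734375), (239.91046142578125, 69.23689270019531), 86.65922546386719)
batt 829.5 [[314.8 195.8]] ((587.7312622070312, -5.529396057128906), (216.95855712890625, 27.517833709716797), 78.1688461303711)
batt 54.5 [[355.2 191. ]] ((602.2465209960938, -106.19046020507812), (15.14034652709961, 27.471113204956055), 1.336045265197754)
lock 47.5 [[296.2 250.3]] ((449.99688720703125, 35.57963943481445), (19.21172523498535, 17.999759674072266), 77.63750457763672)
clips 11.0 [[347.5 240. ]] ((479.85528564453125, -88.27584838867188), (9.888715744018555, 7.387571811676025), 0.986952006816864)
clips 9.0 [[358.1 191.4]] ((601.3196411132812, -113.75016784667969), (12.597757339477539, 7.485123157501221), 0.7276312708854675)
blue 79.5 [[169.8 265.3]] ((405.8244323730469, 356.6572265625), (64.73027801513672, 11.500068664550781), 54.10177993774414)
green 71.5 [[169.3 218.7]] ((523.7633666992188, 366.0888366699219), (69.77210235595703, 9.883280754089355), 58.88717269897461)
yel 95.0 [[223.5 217.5]] ((530.5612182617188, 224.90017700195312), (68.70381164550781, 12.374750137329102), 81.51368713378906)
```

Emit:
{"fn": "carry_out", "kwargs": {"plan": [{"tx": 28,"ty": 38,"tz": 12,"rz": 0.089},{"tx": 28,"ty": 38,"tz": 12,"rz": 0.089},{"tx": 28,"ty": 38,"tz": 12,"rz": 0.089},{"tx": 28,"ty": 38,"tz": 12,"rz": 0.089},{"tx": 28,"ty": 38,"tz": 12,"rz": 0.089},{"tx": 28,"ty": 38,"tz": 12,"rz": 0.089},{"tx": 28,"ty": 38,"tz": 12,"rz": 0.089},{"tx": 28,"ty": 38,"tz": 12,"rz": 0.089},{"tx": 28,"ty": 38,"tz": 12,"rz": 0.089},{"tx": 28,"ty": 38,"tz": 12,"rz": 0.089},{"tx": 28,"ty": 38,"tz": 12,"rz": 0.089},{"tx": 28,"ty": 38,"tz": 12,"rz": 0.089}]}}

```text
invalid input at $.plan[0]: expected keys tx, ty, tz, rx, ry, rz
```

Run:
```python
from h import *
np.set_printoptions(precision=3,suppress=True)
o=bot.get_obs();print(o['tool_pos'],o['tcp_rot'],o['joint_positions'])
im,c=cap('wrist','w1.png'); R=np.array(c['R']);print(-R.T@c['t'],R)
```

```text
[ 153.003 -501.909  226.223] [-3.14  -0.     0.296] [-1.421  0.343  1.525 -0.     1.275 -0.146]
[ 226.45  -480.94   384.536] [[ 0.291 -0.957 -0.002]
 [-0.917 -0.279  0.285]
 [-0.273 -0.081 -0.958]]
```

View pics/w1.png

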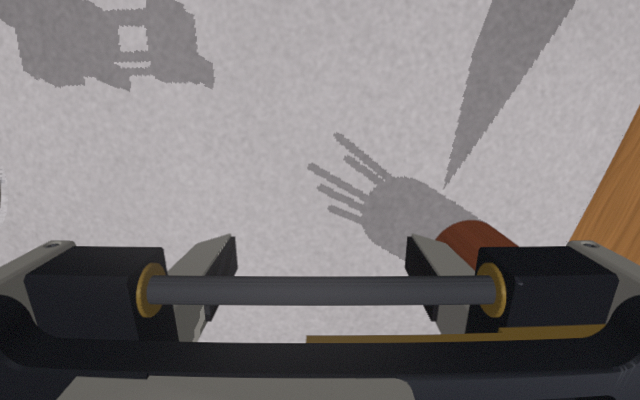

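The wrist view shows only bare bench and the fingers, because the move was refused: every key is required in each row.

Emit:
{"fn": "carry_out", "kwargs": {"plan": [{"tx": 28,"ty": 38,"tz": 12,"rx": 0,"ry": 0,"rz": 0.089},{"tx": 28,"ty": 38,"tz": 12,"rx": 0,"ry": 0,"rz": 0.089},{"tx": 28,"ty": 38,"tz": 12,"rx": 0,"ry": 0,"rz": 0.089},{"tx": 28,"ty": 38,"tz": 12,"rx": 0,"ry": 0,"rz": 0.089},{"tx": 28,"ty": 38,"tz": 12,"rx": 0,"ry": 0,"rz": 0.089},{"tx": 28,"ty": 38,"tz": 12,"rx": 0,"ry": 0,"rz": 0.089},{"tx": 28,"ty": 38,"tz": 12,"rx": 0,"ry": 0,"rz": 0.089},{"tx": 28,"ty": 38,"tz": 12,"rx": 0,"ry": 0,"rz": 0.089},{"tx": 28,"ty": 38,"tz": 12,"rx": 0,"ry": 0,"rz": 0.089},{"tx": 28,"ty": 38,"tz": 12,"rx": 0,"ry": 0,"rz": 0.089},{"tx": 28,"ty": 38,"tz": 12,"rx": 0,"ry": 0,"rz": 0.089},{"tx": 28,"ty": 38,"tz": 12,"rx": 0,"ry": 0,"rz": 0.089}]}}

```text
time: 1.4
tool_pos: [489.8, -44.3, 371.2]
tcp_rot: [3.141, 0.0, 1.368]
contact_force: [-0.2, -0.6, 0.6]
grip_width: 91.6
finger_force: 0.0
```

Run:
```python
from h import *
np.set_printoptions(precision=3,suppress=True)
o=bot.get_obs();print(o['tool_pos'],o['tcp_rot'],o['joint_positions'])
im,c=cap('wrist','w2.png'); R=np.array(c['R']);print(-R.T@c['t'],R)
```

```text
[489.786 -44.292 371.249] [3.141 0.    1.368] [-0.246  0.208  1.317 -0.     1.617 -0.043]
[504.981  29.891 529.549] [[ 0.979 -0.203 -0.   ]
 [-0.194 -0.939  0.285]
 [-0.058 -0.279 -0.959]]
```

View pics/w2.png

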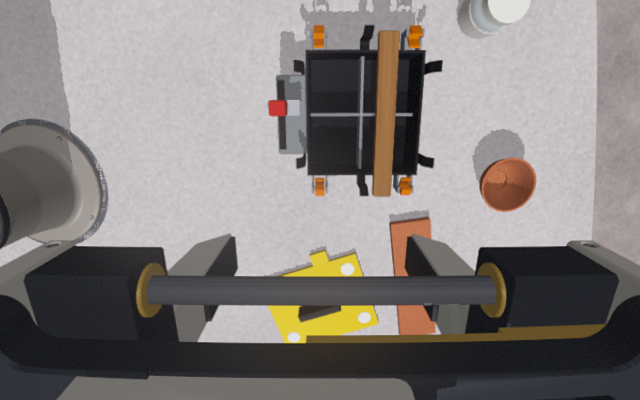

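The wrist view shows the whole case. The divider crossing is at (361,114), the red lock at (278,107), the batten at (386,113) and the orange clips at (319,37), (416,38), (320,185) and (405,185).

Run:
```python
from h import *
np.set_printoptions(precision=1,suppress=True)
im,c=cap('wrist')
ks=blobs(im,((6,190,120),(20,255,255)),(300,15,440,205),20)[0]
for k in ks: print('clip',cv2.contourArea(k),rect(c,k,86)[0])
k=blobs(im,((8,90,50),(20,200,255)),(370,20,402,200),200)[0][0]
print('bat',rect(c,k,86))
for k in blobs(im,((0,170,80),(4,255,255)),(255,85,300,130))[0][:1]: print('lock',rect(c,k,115))
# dividers: grey inside
g=cv2.cvtColor(im,cv2.COLOR_RGB2GRAY)
m=(g[52:172,310:376]>70).astype(np.uint8)*255
ys,xs=np.nonzero(m)
v=[(xs[ys==r].mean()+310,r+52) for r in list(range(5,55))+list(range(70,115)) if (ys==r).any() and np.ptp(xs[ys==r])<12]
h=[(q+310,ys[xs==q].mean()+52) for q in range(4,44) if (xs==q).any() and np.ptp(ys[xs==q])<12]
V=ray(c,v,40)[:,:2];H=ray(c,h,40)[:,:2]
def fit(P):
    l=cv2.fitLine(P.astype(np.float32),cv2.DIST_HUBER,0,.01,.01).ravel();return l[:2],l[2:]
dv,pv=fit(V);dh,ph=fit(H)
s=np.linalg.solve(np.c_[dv,-dh],ph-pv);X=pv+dv*s[0]
print(len(v),len(h),'cross',X,np.degrees(np.arctan2(dv[1],dv[0])),np.degrees(np.arctan2(dh[1],dh[0])))
```

```text
clip 196.0 (639.2607421875, 88.44591522216797)
clip 162.0 (518.8340454101562, 112.18559265136719)
clip 129.5 (599.6928100585938, -104.86470794677734)
clip 26.0 (478.06011962890625, -87.69393920898438)
bat ((585.9661865234375, -4.269920349121094), (214.74960327148438, 28.374361038208008), 78.53519439697266)
lock ((450.70458984375, 36.80272674560547), (17.347551345825195, 18.971511840820312), 77.13308715820312)Traceback (most recent call last):
  File "<stdin>", line 15, in <module>
  File "h.py", line 9, in ray
    p=cv2.undistortPoints(np.array(uv,float).reshape(-1,1,2),K,d).reshape(-1,2)
      ~~~~~~~~~~~~~~~~~~~^^^^^^^^^^^^^^^^^^^^^^^^^^^^^^^^^^^^^^^^
cv2.error: OpenCV(4.12.0) /io/opencv/modules/calib3d/src/undistort.dispatch.cpp:347: error: (-215:Assertion failed) CV_IS_MAT(_src) && CV_IS_MAT(_dst) && (_src->rows == 1 || _src->cols == 1) && (_dst->rows == 1 || _dst->cols == 1) && _src->cols + _src->rows - 1 == _dst->rows + _dst->cols - 1 && (CV_MAT_TYPE(_src->type) == CV_32FC2 || CV_MAT_TYPE(_src->type) == CV_64FC2) && (CV_MAT_TYPE(_dst->type) == CV_32FC2 || CV_MAT_TYPE(_dst->type) == CV_64FC2) in function 'cvUndistortPointsInternal'
```

Emit:
{"fn": "carry_out", "kwargs": {"gripper": 0.45, "plan": [{"tx": 24,"ty": 10,"tz": -30,"rx": 0,"ry": 0,"rz": 0},{"tx": 24,"ty": 10,"tz": -30,"rx": 0,"ry": 0,"rz": 0},{"tx": 24,"ty": 10,"tz": -30,"rx": 0,"ry": 0,"rz": 0},{"tx": 24,"ty": 10,"tz": -30,"rx": 0,"ry": 0,"rz": 0},{"tx": 0,"ty": 0,"tz": -40,"rx": 0,"ry": 0,"rz": 0},{"tx": 0,"ty": 0,"tz": -40,"rx": 0,"ry": 0,"rz": 0},{"tx": 0,"ty": 0,"tz": -40,"rx": 0,"ry": 0,"rz": 0},{"tx": 0,"ty": 0,"tz": -30,"rx": 0,"ry": 0,"rz": 0},{"tx": 0,"ty": 0,"tz": -20,"rx": 0,"ry": 0,"rz": 0},{"tx": 0,"ty": 0,"tz": -8,"rx": 0,"ry": 0,"rz": 0},{"tx": 0,"ty": 0,"tz": 0,"rx": 0,"ry": 0,"rz": 0}]}}

```text
time: 2.6
tool_pos: [584.3, -6.6, 71.8]
tcp_rot: [-3.139, 0.0, 1.363]
contact_force: [0.3, -0.0, 0.1]
grip_width: 50.3
finger_force: 0.0
```

Emit:
{"fn": "carry_out", "kwargs": {"gripper": 1, "plan": [{"tx": 0,"ty": 0,"tz": 0,"rx": 0,"ry": 0,"rz": 0},{"tx": 0,"ty": 0,"tz": 0,"rx": 0,"ry": 0,"rz": 0},{"tx": 0,"ty": 0,"tz": 0,"rx": 0,"ry": 0,"rz": 0},{"tx": 0,"ty": 0,"tz": 0,"rx": 0,"ry": 0,"rz": 0},{"tx": 0,"ty": 0,"tz": 0,"rx": 0,"ry": 0,"rz": 0}]}}

```text
time: 3.1
tool_pos: [585.6, -6.3, 73.7]
tcp_rot: [3.14, 0.0, 1.364]
contact_force: [-0.3, -0.4, 5.1]
grip_width: 25.8
finger_force: 30.0
```

Emit:
{"fn": "carry_out", "kwargs": {"plan": [{"tx": 0,"ty": 0,"tz": 20,"rx": 0,"ry": 0,"rz": 0},{"tx": 0,"ty": 0,"tz": 35,"rx": 0,"ry": 0,"rz": 0},{"tx": 0,"ty": -10,"tz": 35,"rx": 0,"ry": 0,"rz": 0},{"tx": 3,"ty": -35,"tz": 0,"rx": 0,"ry": 0,"rz": 0.021},{"tx": 3,"ty": -38,"tz": 0,"rx": 0,"ry": 0,"rz": 0.021},{"tx": 3,"ty": -38,"tz": 0,"rx": 0,"ry": 0,"rz": 0.021},{"tx": 3,"ty": -38,"tz": 0,"rx": 0,"ry": 0,"rz": 0.021},{"tx": 3,"ty": -38,"tz": 0,"rx": 0,"ry": 0,"rz": 0.021},{"tx": 3,"ty": -38,"tz": 0,"rx": 0,"ry": 0,"rz": 0.021},{"tx": 3,"ty": -38,"tz": 0,"rx": 0,"ry": 0,"rz": 0.022},{"tx": 3,"ty": -30,"tz": -30,"rx": 0,"ry": 0,"rz": 0},{"tx": 0,"ty": 0,"tz": -30,"rx": 0,"ry": 0,"rz": 0}]}}

```text
time: 4.3
tool_pos: [609.0, -314.1, 102.4]
tcp_rot: [3.139, 0.003, 1.508]
contact_force: [-0.5, 1.7, -1.0]
grip_width: 25.5
finger_force: 30.0
```

Emit:
{"fn": "carry_out", "kwargs": {"plan": [{"tx": 0,"ty": 0,"tz": -35,"rx": 0,"ry": 0,"rz": 0},{"tx": 0,"ty": 0,"tz": -25,"rx": 0,"ry": 0,"rz": 0},{"tx": 0,"ty": 0,"tz": -15,"rx": 0,"ry": 0,"rz": 0},{"tx": 0,"ty": 0,"tz": -8,"rx": 0,"ry": 0,"rz": 0},{"tx": 0,"ty": 0,"tz": 0,"rx": 0,"ry": 0,"rz": 0},{"tx": 0,"ty": 0,"tz": 0,"rx": 0,"ry": 0,"rz": 0}]}}

```text
time: 4.9
tool_pos: [609.9, -309.6, 21.1]
tcp_rot: [3.14, 0.001, 1.512]
contact_force: [-0.4, -0.1, -1.2]
grip_width: 25.5
finger_force: 30.0
```

Emit:
{"fn": "carry_out", "kwargs": {"plan": [{"tx": 0,"ty": 0,"tz": -3,"rx": 0,"ry": 0,"rz": 0},{"tx": 0,"ty": 0,"tz": -1,"rx": 0,"ry": 0,"rz": 0},{"tx": 0,"ty": 0,"tz": 0,"rx": 0,"ry": 0,"rz": 0}]}}

```text
time: 5.2
tool_pos: [609.6, -309.4, 16.7]
tcp_rot: [3.14, 0.001, 1.512]
contact_force: [0.1, 1.4, 2.0]
grip_width: 25.5
finger_force: 30.0
```

Emit:
{"fn": "carry_out", "kwargs": {"gripper": 0.5, "plan": [{"tx": 0,"ty": 0,"tz": 0,"rx": 0,"ry": 0,"rz": 0},{"tx": 0,"ty": 0,"tz": 0,"rx": 0,"ry": 0,"rz": 0},{"tx": 0,"ty": 0,"tz": 0,"rx": 0,"ry": 0,"rz": 0},{"tx": 0,"ty": 0,"tz": 20,"rx": 0,"ry": 0,"rz": 0},{"tx": 0,"ty": 0,"tz": 40,"rx": 0,"ry": 0,"rz": 0},{"tx": 0,"ty": 0,"tz": 45,"rx": 0,"ry": 0,"rz": 0},{"tx": 0,"ty": 0,"tz": 45,"rx": 0,"ry": 0,"rz": 0},{"tx": -10,"ty": 40,"tz": 20,"rx": 0,"ry": 0,"rz": -0.02},{"tx": -10,"ty": 40,"tz": 20,"rx": 0,"ry": 0,"rz": -0.02},{"tx": -10,"ty": 40,"tz": 20,"rx": 0,"ry": 0,"rz": -0.02},{"tx": -10,"ty": 40,"tz": 20,"rx": 0,"ry": 0,"rz": -0.02},{"tx": -10,"ty": 40,"tz": 20,"rx": 0,"ry": 0,"rz": -0.02}]}}

```text
time: 6.4
tool_pos: [558.3, -107.7, 266.5]
tcp_rot: [3.141, -0.0, 1.411]
contact_force: [0.7, 0.7, -0.6]
grip_width: 45.9
finger_force: 0.0
```

Emit:
{"fn": "carry_out", "kwargs": {"plan": [{"tx": -10,"ty": 25,"tz": 0,"rx": 0,"ry": 0,"rz": -0.02},{"tx": -10,"ty": 25,"tz": 0,"rx": 0,"ry": 0,"rz": -0.02},{"tx": 0,"ty": 0,"tz": 0,"rx": 0,"ry": 0,"rz": 0},{"tx": 0,"ty": 0,"tz": 0,"rx": 0,"ry": 0,"rz": 0}]}}

```text
time: 6.8
tool_pos: [539.1, -59.0, 266.0]
tcp_rot: [3.141, 0.0, 1.373]
contact_force: [0.3, 0.1, -0.2]
grip_width: 46.1
finger_force: 0.0
```

Run:
```python
from h import *
cap('wrist','w3.png')
```

```text
(no output)
```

View pics/w3.png

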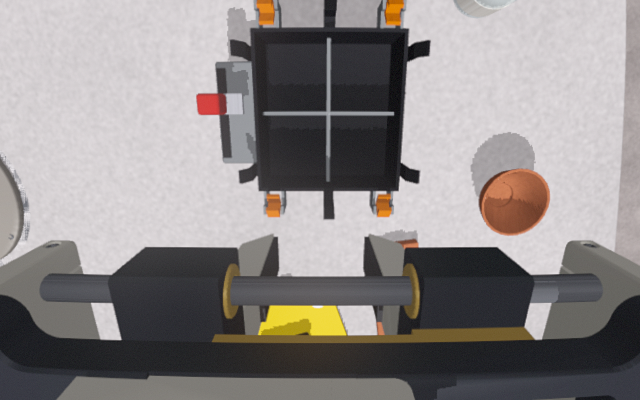

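The batten is off the case. The divider cross is at (329,114), the inner mouth corners are about (252..408, 30..190), and the lock grip is at (211,104).

Run:
```python
from h import *
np.set_printoptions(precision=1,suppress=True)
im,c=cap('wrist')
g=cv2.cvtColor(im,cv2.COLOR_RGB2GRAY)
def line(pts):
    P=ray(c,pts,40)[:,:2].astype(np.float32);l=cv2.fitLine(P,cv2.DIST_HUBER,0,.01,.01).ravel();return l[:2],l[2:]
W=lambda s,i0:(s*np.arange(len(s))).sum()/s.sum()+i0
v=[(W(np.clip(g[r,318:342].astype(float)-70,0,None),318),r) for r in list(range(45,100))+list(range(128,175))]
h=[(q,W(np.clip(g[104:124,q].astype(float)-70,0,None),104)) for q in list(range(272,315))+list(range(345,388))]
dv,pv=line(v);dh,ph=line(h);s=np.linalg.solve(np.c_[dv,-dh],ph-pv);print('cross',pv+dv*s[0],np.degrees(np.arctan2(dv[1],dv[0])),np.degrees(np.arctan2(dh[1],dh[0])))
for k in blobs(im,((0,170,80),(4,255,255)),(185,85,235,125))[0][:1]:
    x,y,w,hh=cv2.boundingRect(k);print(x,y,w,hh); print('locktop',rect(c,k,115))
for k in blobs(im,((6,190,120),(20,255,255)),(250,0,420,225),40)[0]: print('clip',k.mean(0),rect(c,k,86)[0])
c2=lambda p:proj(c,p)
```

```text
cross [560.    3.8] 78.519226 -11.416476
197 94 22 20
locktop ((450.640380859375, 36.610443115234375), (17.170236587524414, 19.34016990661621), 78.00814056396484)
clip [[393.3  11.2]] (638.6256713867188, 85.40574645996094)
clip [[265.   10.8]] (519.3793334960938, 109.7035140991211)
clip [[383.2 204.6]] (600.6409912109375, -104.36070251464844)
clip [[272.7 212.4]] (478.3203430175781, -88.58317565917969)
```

Emit:
{"fn": "carry_out", "kwargs": {"plan": [{"tx": -20,"ty": 22,"tz": -15,"rx": 0,"ry": 0,"rz": 0},{"tx": -23,"ty": 25,"tz": -20,"rx": 0,"ry": 0,"rz": 0},{"tx": -23,"ty": 25,"tz": -20,"rx": 0,"ry": 0,"rz": 0},{"tx": -23,"ty": 24,"tz": -20,"rx": 0,"ry": 0,"rz": 0},{"tx": 0,"ty": 0,"tz": -30,"rx": 0,"ry": 0,"rz": 0},{"tx": 0,"ty": 0,"tz": -30,"rx": 0,"ry": 0,"rz": 0},{"tx": 0,"ty": 0,"tz": -24,"rx": 0,"ry": 0,"rz": 0},{"tx": 0,"ty": 0,"tz": -10,"rx": 0,"ry": 0,"rz": 0},{"tx": 0,"ty": 0,"tz": 0,"rx": 0,"ry": 0,"rz": 0},{"tx": 0,"ty": 0,"tz": 0,"rx": 0,"ry": 0,"rz": 0}]}}

```text
time: 7.9
tool_pos: [450.9, 36.3, 97.4]
tcp_rot: [3.141, -0.0, 1.371]
contact_force: [0.9, -0.7, 0.1]
grip_width: 45.9
finger_force: 0.0
```

Emit:
{"fn": "carry_out", "kwargs": {"gripper": 1, "plan": [{"tx": 0,"ty": 0,"tz": 0,"rx": 0,"ry": 0,"rz": 0},{"tx": 0,"ty": 0,"tz": 0,"rx": 0,"ry": 0,"rz": 0},{"tx": 0,"ty": 0,"tz": 0,"rx": 0,"ry": 0,"rz": 0},{"tx": 0,"ty": 0,"tz": 0,"rx": 0,"ry": 0,"rz": 0}]}}

```text
time: 8.3
tool_pos: [449.9, 36.9, 97.3]
tcp_rot: [-3.142, -0.0, 1.372]
contact_force: [-2.0, 1.4, 3.6]
grip_width: 21.8
finger_force: 30.0
```

Emit:
{"fn": "carry_out", "kwargs": {"plan": [{"tx": -1.6,"ty": -7.8,"tz": 0,"rx": 0,"ry": 0,"rz": 0},{"tx": -1.6,"ty": -7.8,"tz": 0,"rx": 0,"ry": 0,"rz": 0},{"tx": -1.6,"ty": -7.8,"tz": 0,"rx": 0,"ry": 0,"rz": 0},{"tx": -1.6,"ty": -7.8,"tz": 0,"rx": 0,"ry": 0,"rz": 0},{"tx": -1.4,"ty": -7,"tz": 0,"rx": 0,"ry": 0,"rz": 0},{"tx": -0.8,"ty": -4,"tz": 0,"rx": 0,"ry": 0,"rz": 0},{"tx": 0,"ty": 0,"tz": 0,"rx": 0,"ry": 0,"rz": 0},{"tx": 0,"ty": 0,"tz": 0,"rx": 0,"ry": 0,"rz": 0}]}}

```text
time: 9.1
tool_pos: [441.7, -3.6, 97.3]
tcp_rot: [3.141, -0.004, 1.371]
contact_force: [0.7, 12.3, 5.9]
grip_width: 21.4
finger_force: 30.0
```

Emit:
{"fn": "carry_out", "kwargs": {"gripper": 0.55, "plan": [{"tx": 0,"ty": 0,"tz": 0,"rx": 0,"ry": 0,"rz": 0},{"tx": 0,"ty": 0,"tz": 0,"rx": 0,"ry": 0,"rz": 0},{"tx": 0,"ty": 0,"tz": 0,"rx": 0,"ry": 0,"rz": 0},{"tx": 0,"ty": 0,"tz": 25,"rx": 0,"ry": 0,"rz": 0},{"tx": 0,"ty": 10,"tz": 45,"rx": 0,"ry": 0,"rz": 0},{"tx": 0,"ty": 25,"tz": 38,"rx": 0,"ry": 0,"rz": 0},{"tx": 2,"ty": 38,"tz": 25,"rx": 0,"ry": 0,"rz": 0},{"tx": 2,"ty": 38,"tz": 25,"rx": 0,"ry": 0,"rz": 0},{"tx": 2,"ty": 38,"tz": 25,"rx": 0,"ry": 0,"rz": 0},{"tx": 2,"ty": 38,"tz": 25,"rx": 0,"ry": 0,"rz": 0},{"tx": 2,"ty": 38,"tz": 25,"rx": 0,"ry": 0,"rz": 0},{"tx": 2,"ty": 35,"tz": 0,"rx": 0,"ry": 0,"rz": 0}]}}

```text
time: 10.3
tool_pos: [454.6, 256.5, 333.3]
tcp_rot: [3.136, -0.003, 1.372]
contact_force: [0.8, -0.7, 0.5]
grip_width: 41.2
finger_force: 0.0
```

Emit:
{"fn": "carry_out", "kwargs": {"plan": [{"tx": 0,"ty": 0,"tz": 0,"rx": 0,"ry": 0,"rz": 0},{"tx": 0,"ty": 0,"tz": 0,"rx": 0,"ry": 0,"rz": 0}]}}

```text
time: 10.5
tool_pos: [453.2, 254.6, 329.1]
tcp_rot: [-3.141, 0.001, 1.373]
contact_force: [0.4, -1.2, 0.1]
grip_width: 41.1
finger_force: 0.0
```

Run:
```python
from h import *
cap('wrist','w4.png')
```

```text
(no output)
```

View pics/w4.png

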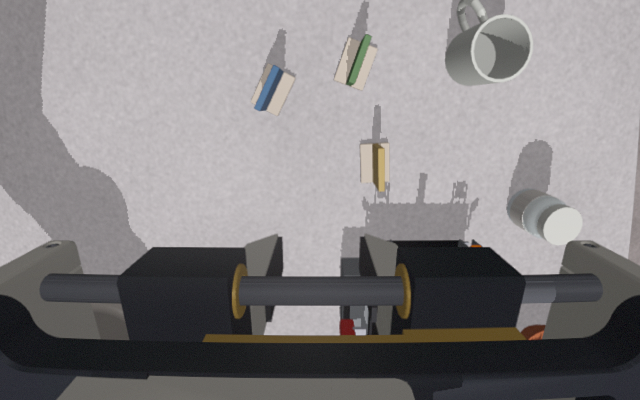

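The wrist view shows three tiles standing upright: blue (274,88), green (357,62) and yellow (375,165).

```bash
cat >> h.py <<'E'
TB={'blue':((95,90,30),(125,255,255)),'green':((40,60,25),(85,255,255)),'sand':((15,95,60),(32,255,255))}
def tile(im,c,n,box,dz=0):
    k=blobs(im,TB[n],box,40)[0][0]; o=-np.array(c['R']).T@c['t']
    P=ray(c,k.reshape(-1,2),62+dz)[:,:2]; (cx,s,a)=cv2.minAreaRect(P.astype(np.float32)); 
    if s[0]<s[1]: a+=90
    a=np.radians(a); L=np.array([np.cos(a),np.sin(a)]);N=np.array([-L[1],L[0]]); C=np.zeros(2)
    for d,h in((L,30),(N,4.5)):
        q=P@d; f=np.sign((P.mean(0)-o[:2])@d); e=q.max() if f>0 else q.min(); C+=d*(e-f*h)
    return C,np.degrees(a)%180,sorted(s),cv2.boundingRect(k)
E
python3 - <<'E'
from h import *
np.set_printoptions(precision=1,suppress=True)
im,c=cap('wrist')
hs=cv2.cvtColor(im,cv2.COLOR_RGB2HSV)
print(hs[165,379],hs[165,368],hs[165,384])
for n,b in(('blue',(240,50,310,125)),('green',(320,20,390,100)),('sand',(350,130,395,200))):
    print(n,tile(im,c,n,b))
E
```

```text
[ 21 100 196] [ 15  27 205] [ 19  61 188]
blue (array([404.7, 362.9]), np.float64(48.90325164794922), [12.55527400970459, 57.56077194213867], (255, 65, 27, 45))
green (array([524. , 372.1]), np.float64(59.46094512939453), [9.502211570739746, 61.819828033447266], (347, 34, 24, 51))
sand (array([529.1, 231.5]), np.float64(81.62937927246094), [13.388916015625, 62.19428253173828], (373, 144, 11, 46))
```

Emit:
{"fn": "carry_out", "kwargs": {"plan": [{"tx": 20,"ty": -7,"tz": -30,"rx": 0,"ry": 0,"rz": 0.025},{"tx": 20,"ty": -6,"tz": -35,"rx": 0,"ry": 0,"rz": 0.025},{"tx": 20,"ty": -6,"tz": -35,"rx": 0,"ry": 0,"rz": 0},{"tx": 16,"ty": -6,"tz": -35,"rx": 0,"ry": 0,"rz": 0},{"tx": 0,"ty": 0,"tz": -35,"rx": 0,"ry": 0,"rz": 0},{"tx": 0,"ty": 0,"tz": -30,"rx": 0,"ry": 0,"rz": 0},{"tx": 0,"ty": 0,"tz": -30,"rx": 0,"ry": 0,"rz": 0},{"tx": 0,"ty": 0,"tz": -30,"rx": 0,"ry": 0,"rz": 0},{"tx": 0,"ty": 0,"tz": -20,"rx": 0,"ry": 0,"rz": 0},{"tx": 0,"ty": 0,"tz": -9,"rx": 0,"ry": 0,"rz": 0},{"tx": 0,"ty": 0,"tz": 0,"rx": 0,"ry": 0,"rz": 0},{"tx": 0,"ty": 0,"tz": 0,"rx": 0,"ry": 0,"rz": 0}]}}

```text
time: 11.8
tool_pos: [530.2, 229.2, 41.7]
tcp_rot: [3.14, -0.001, 1.421]
contact_force: [-0.1, 0.2, -0.2]
grip_width: 41.1
finger_force: 0.0
```

Emit:
{"fn": "carry_out", "kwargs": {"gripper": 1, "plan": [{"tx": 0,"ty": 0,"tz": 0,"rx": 0,"ry": 0,"rz": 0},{"tx": 0,"ty": 0,"tz": 0,"rx": 0,"ry": 0,"rz": 0},{"tx": 0,"ty": 0,"tz": 0,"rx": 0,"ry": 0,"rz": 0},{"tx": 0,"ty": 0,"tz": 0,"rx": 0,"ry": 0,"rz": 0},{"tx": 0,"ty": 0,"tz": 0,"rx": 0,"ry": 0,"rz": 0}]}}

```text
time: 12.3
tool_pos: [529.6, 229.7, 40.9]
tcp_rot: [3.141, -0.0, 1.422]
contact_force: [0.6, -0.1, -1.6]
grip_width: 8.6
finger_force: 30.0
```

Emit:
{"fn": "carry_out", "kwargs": {"plan": [{"tx": 0,"ty": 0,"tz": 25,"rx": 0,"ry": 0,"rz": 0},{"tx": 0,"ty": 0,"tz": 40,"rx": 0,"ry": 0,"rz": 0},{"tx": 0,"ty": 0,"tz": 40,"rx": 0,"ry": 0,"rz": 0},{"tx": 12,"ty": -30,"tz": 25,"rx": 0,"ry": 0,"rz": -0.01},{"tx": 15,"ty": -38,"tz": 0,"rx": 0,"ry": 0,"rz": -0.01},{"tx": 15,"ty": -38,"tz": 0,"rx": 0,"ry": 0,"rz": -0.01},{"tx": 15,"ty": -38,"tz": 0,"rx": 0,"ry": 0,"rz": -0.01},{"tx": 12,"ty": -30,"tz": 0,"rx": 0,"ry": 0,"rz": -0.01},{"tx": 8,"ty": -20,"tz": 0,"rx": 0,"ry": 0,"rz": 0},{"tx": 0,"ty": 0,"tz": 0,"rx": 0,"ry": 0,"rz": 0},{"tx": 0,"ty": 0,"tz": 0,"rx": 0,"ry": 0,"rz": 0}]}}

```text
time: 13.4
tool_pos: [606.1, 35.5, 170.3]
tcp_rot: [-3.14, -0.0, 1.371]
contact_force: [-0.9, 0.2, -1.0]
grip_width: 8.8
finger_force: 30.0
```

Emit:
{"fn": "carry_out", "kwargs": {"plan": [{"tx": 0.5,"ty": 0.5,"tz": -30,"rx": 0,"ry": 0,"rz": 0},{"tx": 0,"ty": 0,"tz": -35,"rx": 0,"ry": 0,"rz": 0},{"tx": 0,"ty": 0,"tz": -25,"rx": 0,"ry": 0,"rz": 0},{"tx": 0,"ty": 0,"tz": -20,"rx": 0,"ry": 0,"rz": 0},{"tx": 0,"ty": 0,"tz": -10,"rx": 0,"ry": 0,"rz": 0},{"tx": 0,"ty": 0,"tz": -3,"rx": 0,"ry": 0,"rz": 0},{"tx": 0,"ty": 0,"tz": -2,"rx": 0,"ry": 0,"rz": 0},{"tx": 0,"ty": 0,"tz": 0,"rx": 0,"ry": 0,"rz": 0}]}}

```text
time: 14.2
tool_pos: [607.5, 36.3, 46.6]
tcp_rot: [3.14, -0.0, 1.372]
contact_force: [0.3, 1.3, -1.3]
grip_width: 8.8
finger_force: 30.0
```

Emit:
{"fn": "carry_out", "kwargs": {"gripper": 0.73, "plan": [{"tx": 0,"ty": 0,"tz": 0,"rx": 0,"ry": 0,"rz": 0},{"tx": 0,"ty": 0,"tz": 0,"rx": 0,"ry": 0,"rz": 0},{"tx": 0,"ty": 0,"tz": 0,"rx": 0,"ry": 0,"rz": 0}]}}

```text
time: 14.5
tool_pos: [607.4, 36.0, 46.4]
tcp_rot: [3.14, -0.0, 1.372]
contact_force: [-0.8, 0.5, -0.5]
grip_width: 24.3
finger_force: 0.0
```

Emit:
{"fn": "carry_out", "kwargs": {"plan": [{"tx": 0,"ty": 0,"tz": 20,"rx": 0,"ry": 0,"rz": 0},{"tx": 0,"ty": 0,"tz": 40,"rx": 0,"ry": 0,"rz": 0},{"tx": 0,"ty": 0,"tz": 45,"rx": 0,"ry": 0,"rz": 0},{"tx": -8,"ty": 20,"tz": 45,"rx": 0,"ry": 0,"rz": 0},{"tx": -16,"ty": 35,"tz": 25,"rx": 0,"ry": 0,"rz": 0},{"tx": -20,"ty": 40,"tz": 20,"rx": 0,"ry": 0,"rz": 0},{"tx": -20,"ty": 40,"tz": 10,"rx": 0,"ry": 0,"rz": 0},{"tx": -20,"ty": 40,"tz": 10,"rx": 0,"ry": 0,"rz": 0},{"tx": -20,"ty": 35,"tz": 10,"rx": 0,"ry": 0,"rz": 0},{"tx": 0,"ty": 0,"tz": 0,"rx": 0,"ry": 0,"rz": 0},{"tx": 0,"ty": 0,"tz": 0,"rx": 0,"ry": 0,"rz": 0}]}}

```text
time: 15.6
tool_pos: [502.7, 246.7, 271.3]
tcp_rot: [3.14, -0.0, 1.374]
contact_force: [0.7, -0.6, -0.9]
grip_width: 24.7
finger_force: 0.0
```

Run:
```python
from h import *
np.set_printoptions(precision=1,suppress=True)
im,c=cap('wrist','w5.png')
for n in('blue','green'):
    print(n,tile(im,c,n,(100,0,470,235)))
print(tile(im,c,'sand',(300,0,640,250)))
```

```text
blue (array([405.2, 362.4]), np.float64(50.8016242980957), [9.810190200805664, 58.11014938354492], (200, 62, 26, 52))
green (array([525.7, 371.5]), np.float64(58.93474197387695), [8.97264575958252, 60.377952575683594], (307, 25, 24, 60))Traceback (most recent call last):
  File "<stdin>", line 6, in <module>
  File "h.py", line 24, in tile
    k=blobs(im,TB[n],box,40)[0][0]; o=-np.array(c['R']).T@c['t']
      ~~~~~~~~~~~~~~~~~~~~~~~~~^^^
IndexError: list index out of range
```

Emit:
{"fn": "carry_out", "kwargs": {"gripper": 0.55, "plan": [{"tx": 5,"ty": 31,"tz": -10,"rx": 0,"ry": 0,"rz": -0.086},{"tx": 6,"ty": 31,"tz": -20,"rx": 0,"ry": 0,"rz": -0.086},{"tx": 6,"ty": 31,"tz": -30,"rx": 0,"ry": 0,"rz": -0.086},{"tx": 5,"ty": 31,"tz": -30,"rx": 0,"ry": 0,"rz": -0.086},{"tx": 0,"ty": 0,"tz": -35,"rx": 0,"ry": 0,"rz": 0},{"tx": 0,"ty": 0,"tz": -35,"rx": 0,"ry": 0,"rz": 0},{"tx": 0,"ty": 0,"tz": -30,"rx": 0,"ry": 0,"rz": 0},{"tx": 0,"ty": 0,"tz": -25,"rx": 0,"ry": 0,"rz": 0},{"tx": 0,"ty": 0,"tz": -15,"rx": 0,"ry": 0,"rz": 0},{"tx": 0,"ty": 0,"tz": 0,"rx": 0,"ry": 0,"rz": 0},{"tx": 0,"ty": 0,"tz": 0,"rx": 0,"ry": 0,"rz": 0}]}}

```text
time: 16.75
tool_pos: [525.9, 369.7, 41.3]
tcp_rot: [3.141, -0.001, 1.027]
contact_force: [0.3, -0.0, -0.2]
grip_width: 40.9
finger_force: 0.0
```

Emit:
{"fn": "carry_out", "kwargs": {"gripper": 1, "plan": [{"tx": 0,"ty": 0,"tz": 0,"rx": 0,"ry": 0,"rz": 0},{"tx": 0,"ty": 0,"tz": 0,"rx": 0,"ry": 0,"rz": 0},{"tx": 0,"ty": 0,"tz": 0,"rx": 0,"ry": 0,"rz": 0},{"tx": 0,"ty": 0,"tz": 0,"rx": 0,"ry": 0,"rz": 0},{"tx": 0,"ty": 0,"tz": 0,"rx": 0,"ry": 0,"rz": 0}]}}

```text
time: 17.25
tool_pos: [524.9, 370.2, 41.0]
tcp_rot: [3.141, -0.0, 1.028]
contact_force: [-0.3, -0.0, -1.3]
grip_width: 9.0
finger_force: 30.0
```

Emit:
{"fn": "carry_out", "kwargs": {"plan": [{"tx": 0,"ty": 0,"tz": 25,"rx": 0,"ry": 0,"rz": 0},{"tx": 0,"ty": 0,"tz": 45,"rx": 0,"ry": 0,"rz": 0},{"tx": 0,"ty": -20,"tz": 40,"rx": 0,"ry": 0,"rz": 0.03},{"tx": 6,"ty": -38,"tz": 20,"rx": 0,"ry": 0,"rz": 0.04},{"tx": 6,"ty": -42,"tz": 0,"rx": 0,"ry": 0,"rz": 0.04},{"tx": 7,"ty": -42,"tz": 0,"rx": 0,"ry": 0,"rz": 0.04},{"tx": 7,"ty": -42,"tz": 0,"rx": 0,"ry": 0,"rz": 0.04},{"tx": 7,"ty": -42,"tz": 0,"rx": 0,"ry": 0,"rz": 0.04},{"tx": 7,"ty": -42,"tz": 0,"rx": 0,"ry": 0,"rz": 0.04},{"tx": 7,"ty": -42,"tz": 0,"rx": 0,"ry": 0,"rz": 0.04},{"tx": 7,"ty": -42,"tz": 0,"rx": 0,"ry": 0,"rz": 0.034},{"tx": 6,"ty": -38,"tz": 0,"rx": 0,"ry": 0,"rz": 0}]}}

```text
time: 18.45
tool_pos: [584.9, -21.9, 170.7]
tcp_rot: [-3.142, 0.0, 1.372]
contact_force: [0.3, -0.3, -1.9]
grip_width: 8.8
finger_force: 30.0
```

Emit:
{"fn": "carry_out", "kwargs": {"plan": [{"tx": 5.4,"ty": -25.4,"tz": 0,"rx": 0,"ry": 0,"rz": 0},{"tx": 0,"ty": 0,"tz": 0,"rx": 0,"ry": 0,"rz": 0},{"tx": 0,"ty": 0,"tz": 0,"rx": 0,"ry": 0,"rz": 0}]}}

```text
time: 18.75
tool_pos: [590.1, -45.5, 170.4]
tcp_rot: [-3.141, -0.0, 1.37]
contact_force: [-0.3, 0.2, -1.6]
grip_width: 9.1
finger_force: 30.0
```

Emit:
{"fn": "carry_out", "kwargs": {"plan": [{"tx": 0,"ty": 0,"tz": -30,"rx": 0,"ry": 0,"rz": 0},{"tx": 0,"ty": 0,"tz": -35,"rx": 0,"ry": 0,"rz": 0},{"tx": 0,"ty": 0,"tz": -25,"rx": 0,"ry": 0,"rz": 0},{"tx": 0,"ty": 0,"tz": -20,"rx": 0,"ry": 0,"rz": 0},{"tx": 0,"ty": 0,"tz": -10,"rx": 0,"ry": 0,"rz": 0},{"tx": 0,"ty": 0,"tz": -3,"rx": 0,"ry": 0,"rz": 0},{"tx": 0,"ty": 0,"tz": -2,"rx": 0,"ry": 0,"rz": 0},{"tx": 0,"ty": 0,"tz": 0,"rx": 0,"ry": 0,"rz": 0}]}}

```text
time: 19.55
tool_pos: [590.9, -45.1, 46.6]
tcp_rot: [3.14, -0.0, 1.372]
contact_force: [-0.3, -0.8, -1.3]
grip_width: 8.7
finger_force: 30.0
```

Emit:
{"fn": "carry_out", "kwargs": {"gripper": 0.73, "plan": [{"tx": 0,"ty": 0,"tz": 0,"rx": 0,"ry": 0,"rz": 0},{"tx": 0,"ty": 0,"tz": 0,"rx": 0,"ry": 0,"rz": 0},{"tx": 0,"ty": 0,"tz": 0,"rx": 0,"ry": 0,"rz": 0}]}}

```text
time: 19.85
tool_pos: [590.7, -45.4, 46.4]
tcp_rot: [3.14, 0.0, 1.372]
contact_force: [-0.4, 0.3, -0.2]
grip_width: 23.8
finger_force: 0.0
```

Emit:
{"fn": "carry_out", "kwargs": {"plan": [{"tx": 0,"ty": 0,"tz": 20,"rx": 0,"ry": 0,"rz": 0},{"tx": 0,"ty": 0,"tz": 40,"rx": 0,"ry": 0,"rz": 0},{"tx": 0,"ty": 0,"tz": 45,"rx": 0,"ry": 0,"rz": 0},{"tx": -8,"ty": 20,"tz": 45,"rx": 0,"ry": 0,"rz": 0},{"tx": -16,"ty": 35,"tz": 25,"rx": 0,"ry": 0,"rz": 0},{"tx": -20,"ty": 40,"tz": 20,"rx": 0,"ry": 0,"rz": -0.06},{"tx": -20,"ty": 40,"tz": 10,"rx": 0,"ry": 0,"rz": -0.07},{"tx": -20,"ty": 40,"tz": 10,"rx": 0,"ry": 0,"rz": -0.07},{"tx": -20,"ty": 40,"tz": 0,"rx": 0,"ry": 0,"rz": -0.07},{"tx": -20,"ty": 40,"tz": 0,"rx": 0,"ry": 0,"rz": -0.07},{"tx": -20,"ty": 40,"tz": 0,"rx": 0,"ry": 0,"rz": -0.07},{"tx": -20,"ty": 30,"tz": 0,"rx": 0,"ry": 0,"rz": -0.07}]}}

```text
time: 21.05
tool_pos: [425.2, 281.7, 261.2]
tcp_rot: [3.141, -0.001, 0.89]
contact_force: [0.5, -0.2, -0.4]
grip_width: 25.0
finger_force: 0.0
```

Run:
```python
from h import *
np.set_printoptions(precision=3,suppress=True)
im,c=cap('wrist','w6.png'); o=bot.get_obs();print(o['tool_pos'],o['tcp_rot'])
print(tile(im,c,'blue',(0,0,640,235)))
im,c=cap('top','t6.png')
```

```text
[422.3   284.945 261.226] [-3.139 -0.002  0.889]
(array([405.29 , 362.231]), np.float64(51.911468505859375), [8.455434799194336, 57.41088104248047], (255, 103, 10, 54))
```

Emit:
{"fn": "carry_out", "kwargs": {"gripper": 0.55, "plan": [{"tx": -4,"ty": 19,"tz": -10,"rx": 0,"ry": 0,"rz": 0.015},{"tx": -4,"ty": 19,"tz": -20,"rx": 0,"ry": 0,"rz": 0},{"tx": -4,"ty": 19,"tz": -25,"rx": 0,"ry": 0,"rz": 0},{"tx": -5,"ty": 19,"tz": -30,"rx": 0,"ry": 0,"rz": 0},{"tx": 0,"ty": 0,"tz": -35,"rx": 0,"ry": 0,"rz": 0},{"tx": 0,"ty": 0,"tz": -35,"rx": 0,"ry": 0,"rz": 0},{"tx": 0,"ty": 0,"tz": -30,"rx": 0,"ry": 0,"rz": 0},{"tx": 0,"ty": 0,"tz": -20,"rx": 0,"ry": 0,"rz": 0},{"tx": 0,"ty": 0,"tz": -15,"rx": 0,"ry": 0,"rz": 0},{"tx": 0,"ty": 0,"tz": 0,"rx": 0,"ry": 0,"rz": 0},{"tx": 0,"ty": 0,"tz": 0,"rx": 0,"ry": 0,"rz": 0}]}}

```text
time: 22.25
tool_pos: [410.0, 355.4, 41.1]
tcp_rot: [3.141, -0.0, 0.907]
contact_force: [0.5, -0.2, -0.0]
grip_width: 41.3
finger_force: 0.0
```

Emit:
{"fn": "carry_out", "kwargs": {"gripper": 1, "plan": [{"tx": 0,"ty": 0,"tz": 0,"rx": 0,"ry": 0,"rz": 0},{"tx": 0,"ty": 0,"tz": 0,"rx": 0,"ry": 0,"rz": 0},{"tx": 0,"ty": 0,"tz": 0,"rx": 0,"ry": 0,"rz": 0},{"tx": 0,"ty": 0,"tz": 0,"rx": 0,"ry": 0,"rz": 0},{"tx": 0,"ty": 0,"tz": 0,"rx": 0,"ry": 0,"rz": 0}]}}

```text
time: 22.75
tool_pos: [409.4, 355.8, 41.0]
tcp_rot: [3.141, -0.0, 0.907]
contact_force: [0.9, -0.7, 0.7]
grip_width: 8.6
finger_force: 30.0
```

Emit:
{"fn": "carry_out", "kwargs": {"plan": [{"tx": 0,"ty": 0,"tz": 25,"rx": 0,"ry": 0,"rz": 0},{"tx": 0,"ty": 0,"tz": 45,"rx": 0,"ry": 0,"rz": 0},{"tx": 6,"ty": -15,"tz": 40,"rx": 0,"ry": 0,"rz": 0.05},{"tx": 12,"ty": -31,"tz": 20,"rx": 0,"ry": 0,"rz": 0.052},{"tx": 13,"ty": -33,"tz": 0,"rx": 0,"ry": 0,"rz": 0.052},{"tx": 13,"ty": -33,"tz": 0,"rx": 0,"ry": 0,"rz": 0.052},{"tx": 13,"ty": -33,"tz": 0,"rx": 0,"ry": 0,"rz": 0.052},{"tx": 13,"ty": -33,"tz": 0,"rx": 0,"ry": 0,"rz": 0.052},{"tx": 13,"ty": -33,"tz": 0,"rx": 0,"ry": 0,"rz": 0.052},{"tx": 13,"ty": -33,"tz": 0,"rx": 0,"ry": 0,"rz": 0.052},{"tx": 13,"ty": -33,"tz": 0,"rx": 0,"ry": 0,"rz": 0.052},{"tx": 11.4,"ty": -29.8,"tz": 0,"rx": 0,"ry": 0,"rz": 0}]}}

```text
time: 23.95
tool_pos: [530.0, 47.2, 170.6]
tcp_rot: [-3.141, 0.0, 1.374]
contact_force: [-0.2, -0.3, -0.7]
grip_width: 8.6
finger_force: 30.0
```

Emit:
{"fn": "carry_out", "kwargs": {"plan": [{"tx": 0,"ty": 0,"tz": 0,"rx": 0,"ry": 0,"rz": 0},{"tx": 0,"ty": 0,"tz": 0,"rx": 0,"ry": 0,"rz": 0}]}}

```text
time: 24.15
tool_pos: [529.6, 48.4, 170.4]
tcp_rot: [-3.141, -0.0, 1.371]
contact_force: [0.2, 0.7, -0.8]
grip_width: 8.8
finger_force: 30.0
```

Emit:
{"fn": "carry_out", "kwargs": {"plan": [{"tx": 0,"ty": 0,"tz": -30,"rx": 0,"ry": 0,"rz": 0},{"tx": 0,"ty": 0,"tz": -35,"rx": 0,"ry": 0,"rz": 0},{"tx": 0,"ty": 0,"tz": -25,"rx": 0,"ry": 0,"rz": 0},{"tx": 0,"ty": 0,"tz": -20,"rx": 0,"ry": 0,"rz": 0},{"tx": 0,"ty": 0,"tz": -10,"rx": 0,"ry": 0,"rz": 0},{"tx": 0,"ty": 0,"tz": -3,"rx": 0,"ry": 0,"rz": 0},{"tx": 0,"ty": 0,"tz": -2,"rx": 0,"ry": 0,"rz": 0},{"tx": 0,"ty": 0,"tz": 0,"rx": 0,"ry": 0,"rz": 0}]}}

```text
time: 24.95
tool_pos: [530.2, 49.1, 46.5]
tcp_rot: [3.14, -0.0, 1.373]
contact_force: [0.4, 0.7, -0.9]
grip_width: 8.9
finger_force: 30.0
```

Emit:
{"fn": "carry_out", "kwargs": {"gripper": 0.73, "plan": [{"tx": 0,"ty": 0,"tz": 0,"rx": 0,"ry": 0,"rz": 0},{"tx": 0,"ty": 0,"tz": 0,"rx": 0,"ry": 0,"rz": 0},{"tx": 0,"ty": 0,"tz": 0,"rx": 0,"ry": 0,"rz": 0}]}}

```text
time: 25.25
tool_pos: [530.1, 48.8, 46.3]
tcp_rot: [3.14, -0.0, 1.373]
contact_force: [0.4, -0.2, -0.1]
grip_width: 24.2
finger_force: 0.0
```

Emit:
{"fn": "carry_out", "kwargs": {"plan": [{"tx": 0,"ty": 0,"tz": 20,"rx": 0,"ry": 0,"rz": 0},{"tx": 0,"ty": 0,"tz": 40,"rx": 0,"ry": 0,"rz": 0},{"tx": 0,"ty": 0,"tz": 45,"rx": 0,"ry": 0,"rz": 0},{"tx": 0,"ty": -20,"tz": 45,"rx": 0,"ry": 0,"rz": 0},{"tx": 0,"ty": -40,"tz": 40,"rx": 0,"ry": 0,"rz": 0},{"tx": 0,"ty": -40,"tz": 40,"rx": 0,"ry": 0,"rz": 0},{"tx": 0,"ty": -20,"tz": 0,"rx": 0,"ry": 0,"rz": 0},{"tx": 0,"ty": 0,"tz": 0,"rx": 0,"ry": 0,"rz": 0},{"tx": 0,"ty": 0,"tz": 0,"rx": 0,"ry": 0,"rz": 0}]}}

```text
time: 26.15
tool_pos: [529.4, -61.8, 266.1]
tcp_rot: [-3.141, -0.0, 1.372]
contact_force: [-0.5, 0.5, -0.1]
grip_width: 24.5
finger_force: 0.0
```

Run:
```python
from h import *
im,c=cap('wrist','w7.png'); o=bot.get_obs();print(o['tool_pos'],o['tcp_rot'])
```

```text
[529.32891858 -61.16350285 265.87033011] [-3.14023355e+00 -5.39825261e-04  1.37277930e+00]
```

View pics/w7.png

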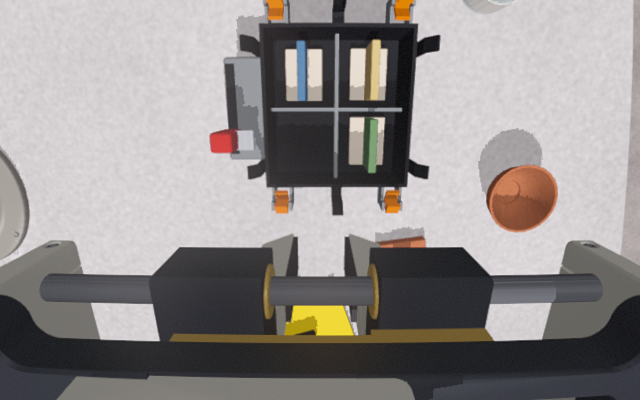

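The wrist view shows blue (301,70), sand (371,70) and green (371,142), each standing in its own compartment. The lock is at its unlocked end at (224,141).

Emit:
{"fn": "carry_out", "kwargs": {"gripper": 0.45, "plan": [{"tx": -11.2,"ty": -21.8,"tz": 0,"rx": 0,"ry": 0,"rz": -0.104},{"tx": -11.2,"ty": -21.8,"tz": 0,"rx": 0,"ry": 0,"rz": -0.104},{"tx": -11.2,"ty": -21.8,"tz": 0,"rx": 0,"ry": 0,"rz": -0.104},{"tx": -11.2,"ty": -21.8,"tz": 0,"rx": 0,"ry": 0,"rz": -0.104},{"tx": -11.2,"ty": -21.8,"tz": 0,"rx": 0,"ry": 0,"rz": -0.104},{"tx": -11.2,"ty": -21.8,"tz": 0,"rx": 0,"ry": 0,"rz": -0.104},{"tx": -11.2,"ty": -21.8,"tz": 0,"rx": 0,"ry": 0,"rz": -0.104},{"tx": -11.2,"ty": -21.8,"tz": 0,"rx": 0,"ry": 0,"rz": -0.104},{"tx": -11.2,"ty": -21.8,"tz": 0,"rx": 0,"ry": 0,"rz": -0.104},{"tx": -11.2,"ty": -21.8,"tz": 0,"rx": 0,"ry": 0,"rz": -0.104},{"tx": -11.2,"ty": -21.8,"tz": 0,"rx": 0,"ry": 0,"rz": -0.104},{"tx": -11.2,"ty": -21.8,"tz": 0,"rx": 0,"ry": 0,"rz": -0.104}]}}

```text
time: 27.4
tool_pos: [395.4, -322.9, 265.7]
tcp_rot: [-3.14, 0.001, 0.122]
contact_force: [0.7, -0.3, -0.1]
grip_width: 50.1
finger_force: 0.0
```

Emit:
{"fn": "carry_out", "kwargs": {"plan": [{"tx": 0,"ty": 0,"tz": 0,"rx": 0,"ry": 0,"rz": 0},{"tx": 0,"ty": 0,"tz": 0,"rx": 0,"ry": 0,"rz": 0},{"tx": 0,"ty": 0,"tz": 0,"rx": 0,"ry": 0,"rz": 0}]}}

```text
time: 27.7
tool_pos: [395.9, -322.1, 266.1]
tcp_rot: [-3.141, 0.0, 0.127]
contact_force: [-0.2, 1.0, -0.5]
grip_width: 50.5
finger_force: 0.0
```

Run:
```python
from h import *
im,c=cap('wrist','w8.png'); o=bot.get_obs();print(o['tool_pos'],o['tcp_rot'])
```

```text
[ 395.95402881 -322.20497429  266.25705241] [-3.14097719e+00  9.03977166e-05  1.27384384e-01]
```

View pics/w8.png

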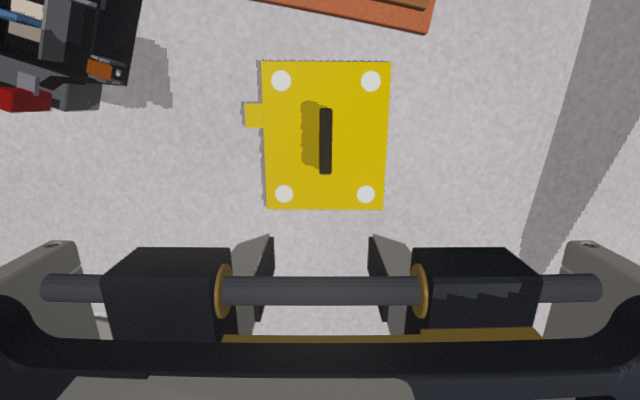

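The lid's white dots are at (281,81), (371,81), (284,194) and (366,194). The handle is at (326,140) and the tab at (254,114), on the left.

Run:
```python
from h import *
np.set_printoptions(precision=2,suppress=True)
im,c=cap('wrist')
m=np.zeros((400,640),np.uint8); hs=cv2.cvtColor(im,cv2.COLOR_RGB2HSV)
m[65:210,265:388]=cv2.inRange(hs,(0,0,150),(180,70,255))[65:210,265:388]
n,l,s,ce=cv2.connectedComponentsWithStats(m)
d=[ce[i] for i in range(1,n) if 150<s[i,4]<900 and 10<s[i,2]<30 and 10<s[i,3]<30];print(np.array(d))
d=np.array(d);P=ray(c,d,8)[:,:2]
# lid coords: -x is image left, +y is image up
u0,v0=d.mean(0);L=np.array([[55*np.sign(u-u0),72*np.sign(v0-v)] for u,v in d])
Lc=L;Pc=P-P.mean(0)
a=np.arctan2((Lc[:,0]*Pc[:,1]-Lc[:,1]*Pc[:,0]).sum(),(Lc*Pc).sum());print('lid',P.mean(0),'yaw',a,np.degrees(a))
R=np.array([[np.cos(a),-np.sin(a)],[np.sin(a),np.cos(a)]]);print('resid',Pc-Lc@R.T)
k=blobs(im,((0,0,0),(180,255,70)),(300,95,345,190),100)[0][0];print('handle',rect(c,k,37))
```

```text
[[280.65  80.25]
 [370.26  80.92]
 [283.54 193.33]
 [365.11 193.86]]
lid [ 428.7  -324.18] yaw -1.450849521888422 -83.12755431277994
resid [[ 0.15  0.11]
 [ 0.16 -0.08]
 [-0.17  0.02]
 [-0.14 -0.05]]
handle ((429.70947265625, -324.41754150390625), (77.39360809326172, 13.082636833190918), 7.214674949645996)
```

Emit:
{"fn": "carry_out", "kwargs": {"plan": [{"tx": 8.2,"ty": -0.5,"tz": -35,"rx": 0,"ry": 0,"rz": -0.007},{"tx": 8.2,"ty": -0.5,"tz": -40,"rx": 0,"ry": 0,"rz": 0},{"tx": 8.2,"ty": -0.5,"tz": -40,"rx": 0,"ry": 0,"rz": 0},{"tx": 8.2,"ty": -0.5,"tz": -40,"rx": 0,"ry": 0,"rz": 0},{"tx": 0,"ty": 0,"tz": -35,"rx": 0,"ry": 0,"rz": 0},{"tx": 0,"ty": 0,"tz": -30,"rx": 0,"ry": 0,"rz": 0},{"tx": 0,"ty": 0,"tz": -20,"rx": 0,"ry": 0,"rz": 0},{"tx": 0,"ty": 0,"tz": -10,"rx": 0,"ry": 0,"rz": 0},{"tx": 0,"ty": 0,"tz": -2,"rx": 0,"ry": 0,"rz": 0},{"tx": 0,"ty": 0,"tz": 0,"rx": 0,"ry": 0,"rz": 0},{"tx": 0,"ty": 0,"tz": 0,"rx": 0,"ry": 0,"rz": 0}]}}

```text
time: 28.9
tool_pos: [428.9, -325.9, 15.7]
tcp_rot: [3.14, -0.001, 0.118]
contact_force: [-0.0, -0.5, 0.1]
grip_width: 50.0
finger_force: 0.0
```

Emit:
{"fn": "carry_out", "kwargs": {"gripper": 1, "plan": [{"tx": 0,"ty": 0,"tz": 0,"rx": 0,"ry": 0,"rz": 0},{"tx": 0,"ty": 0,"tz": 0,"rx": 0,"ry": 0,"rz": 0},{"tx": 0,"ty": 0,"tz": 0,"rx": 0,"ry": 0,"rz": 0},{"tx": 0,"ty": 0,"tz": 0,"rx": 0,"ry": 0,"rz": 0},{"tx": 0,"ty": 0,"tz": 0,"rx": 0,"ry": 0,"rz": 0}]}}

```text
time: 29.4
tool_pos: [428.1, -325.2, 14.5]
tcp_rot: [-3.141, 0.0, 0.118]
contact_force: [-0.6, 0.7, 0.4]
grip_width: 15.8
finger_force: 30.0
```

Emit:
{"fn": "carry_out", "kwargs": {"plan": [{"tx": 0,"ty": 0,"tz": 20,"rx": 0,"ry": 0,"rz": 0},{"tx": 0,"ty": 0,"tz": 40,"rx": 0,"ry": 0,"rz": 0},{"tx": 0,"ty": 0,"tz": 40,"rx": 0,"ry": 0,"rz": 0},{"tx": 0,"ty": 0,"tz": 40,"rx": 0,"ry": 0,"rz": 0},{"tx": 6,"ty": 15,"tz": 20,"rx": 0,"ry": 0,"rz": 0.083},{"tx": 10,"ty": 25,"tz": 10,"rx": 0,"ry": 0,"rz": 0.09},{"tx": 10,"ty": 25,"tz": 0,"rx": 0,"ry": 0,"rz": 0.09},{"tx": 10,"ty": 25,"tz": 0,"rx": 0,"ry": 0,"rz": 0.09},{"tx": 10,"ty": 25,"tz": 0,"rx": 0,"ry": 0,"rz": 0.09},{"tx": 10,"ty": 25,"tz": 0,"rx": 0,"ry": 0,"rz": 0.09},{"tx": 10,"ty": 25,"tz": 0,"rx": 0,"ry": 0,"rz": 0.09},{"tx": 10,"ty": 25,"tz": 0,"rx": 0,"ry": 0,"rz": 0.09}]}}

```text
time: 30.6
tool_pos: [504.1, -134.2, 184.0]
tcp_rot: [-3.141, 0.0, 0.834]
contact_force: [0.5, 0.6, -2.7]
grip_width: 15.8
finger_force: 30.0
```

Emit:
{"fn": "carry_out", "kwargs": {"plan": [{"tx": 10,"ty": 25,"tz": 0,"rx": 0,"ry": 0,"rz": 0.09},{"tx": 10,"ty": 25,"tz": 0,"rx": 0,"ry": 0,"rz": 0.09},{"tx": 10,"ty": 25,"tz": 0,"rx": 0,"ry": 0,"rz": 0.09},{"tx": 10,"ty": 25,"tz": 0,"rx": 0,"ry": 0,"rz": 0.09},{"tx": 10,"ty": 25,"tz": 0,"rx": 0,"ry": 0,"rz": 0.09},{"tx": 6.2,"ty": 20,"tz": 0,"rx": 0,"ry": 0,"rz": 0.09},{"tx": 0,"ty": 10,"tz": 0,"rx": 0,"ry": 0,"rz": 0},{"tx": 0,"ty": 8.4,"tz": 0,"rx": 0,"ry": 0,"rz": 0},{"tx": 0,"ty": 0,"tz": 0,"rx": 0,"ry": 0,"rz": 0},{"tx": 0,"ty": 0,"tz": 0,"rx": 0,"ry": 0,"rz": 0}]}}

```text
time: 31.6
tool_pos: [560.1, 27.3, 184.4]
tcp_rot: [-3.141, 0.0, 1.369]
contact_force: [-0.2, 0.5, -2.3]
grip_width: 15.6
finger_force: 30.0
```

Emit:
{"fn": "carry_out", "kwargs": {"plan": [{"tx": 0,"ty": -8.5,"tz": -15,"rx": 0,"ry": 0,"rz": 0.002},{"tx": 0,"ty": -8,"tz": -20,"rx": 0,"ry": 0,"rz": 0},{"tx": 0,"ty": -8,"tz": -20,"rx": 0,"ry": 0,"rz": 0},{"tx": 0,"ty": 0,"tz": -6,"rx": 0,"ry": 0,"rz": 0},{"tx": 0,"ty": 0,"tz": 0,"rx": 0,"ry": 0,"rz": 0},{"tx": 0,"ty": 0,"tz": 0,"rx": 0,"ry": 0,"rz": 0}]}}

```text
time: 32.2
tool_pos: [560.9, 3.3, 124.4]
tcp_rot: [3.14, -0.0, 1.372]
contact_force: [0.0, 0.5, -1.8]
grip_width: 15.8
finger_force: 30.0
```

Run:
```python
from h import *
np.set_printoptions(precision=2,suppress=True)
o=bot.get_obs();print(o['tool_pos'],o['tcp_rot'])
im,c=cap('wrist','w9.png')
```

```text
[560.88   3.34 124.35] [ 3.14 -0.    1.37]
```

View pics/w9.png

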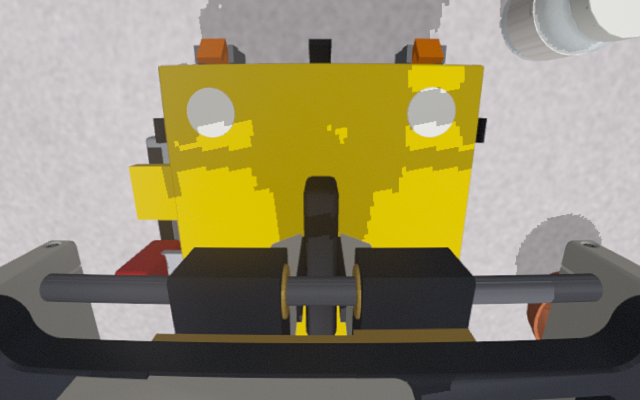

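The lid is level over the case, tab at the front left (152,192). Guides show evenly at (160,130) and (481,130), and the clips are at (212,50) and (428,50).

Emit:
{"fn": "carry_out", "kwargs": {"plan": [{"tx": -0.5,"ty": -0.4,"tz": -5,"rx": 0,"ry": 0,"rz": 0},{"tx": 0,"ty": 0,"tz": -5,"rx": 0,"ry": 0,"rz": 0},{"tx": 0,"ty": 0,"tz": -5,"rx": 0,"ry": 0,"rz": 0},{"tx": 0,"ty": 0,"tz": -4,"rx": 0,"ry": 0,"rz": 0},{"tx": 0,"ty": 0,"tz": 0,"rx": 0,"ry": 0,"rz": 0}]}}

```text
time: 32.75
tool_pos: [559.4, 3.2, 103.6]
tcp_rot: [-3.14, 0.0, 1.373]
contact_force: [0.4, 0.1, -2.9]
grip_width: 16.0
finger_force: 30.0
```

Emit:
{"fn": "carry_out", "kwargs": {"plan": [{"tx": 0,"ty": 0,"tz": -3,"rx": 0,"ry": 0,"rz": 0},{"tx": 0,"ty": 0,"tz": -3,"rx": 0,"ry": 0,"rz": 0},{"tx": 0,"ty": 0,"tz": -1,"rx": 0,"ry": 0,"rz": 0},{"tx": 0,"ty": 0,"tz": 0,"rx": 0,"ry": 0,"rz": 0}]}}

```text
time: 33.15
tool_pos: [559.8, 3.1, 97.3]
tcp_rot: [-3.142, 0.0, 1.373]
contact_force: [-0.5, -0.2, -3.1]
grip_width: 15.6
finger_force: 30.0
```

Emit:
{"fn": "carry_out", "kwargs": {"plan": [{"tx": 0,"ty": 0,"tz": -1,"rx": 0,"ry": 0,"rz": 0},{"tx": 0,"ty": 0,"tz": -1,"rx": 0,"ry": 0,"rz": 0},{"tx": 0,"ty": 0,"tz": 0,"rx": 0,"ry": 0,"rz": 0}]}}

```text
time: 33.45
tool_pos: [560.0, 3.1, 96.8]
tcp_rot: [3.14, 0.0, 1.373]
contact_force: [-3.1, 0.8, 7.2]
grip_width: 15.7
finger_force: 30.0
```

Emit:
{"fn": "carry_out", "kwargs": {"gripper": 0.5, "plan": [{"tx": 0,"ty": 0,"tz": 0,"rx": 0,"ry": 0,"rz": 0},{"tx": 0,"ty": 0,"tz": 0,"rx": 0,"ry": 0,"rz": 0},{"tx": 0,"ty": 0,"tz": 0,"rx": 0,"ry": 0,"rz": 0},{"tx": 0,"ty": 0,"tz": 20,"rx": 0,"ry": 0,"rz": 0},{"tx": -5,"ty": -10,"tz": 40,"rx": 0,"ry": 0,"rz": 0},{"tx": -10,"ty": -15,"tz": 40,"rx": 0,"ry": 0,"rz": 0},{"tx": -10,"ty": -15,"tz": 40,"rx": 0,"ry": 0,"rz": 0},{"tx": -5,"ty": -15,"tz": 30,"rx": 0,"ry": 0,"rz": 0},{"tx": 0,"ty": -5,"tz": 0,"rx": 0,"ry": 0,"rz": 0},{"tx": 0,"ty": 0,"tz": 0,"rx": 0,"ry": 0,"rz": 0},{"tx": 0,"ty": 0,"tz": 0,"rx": 0,"ry": 0,"rz": 0}]}}

```text
time: 34.55
tool_pos: [529.4, -56.5, 264.0]
tcp_rot: [-3.139, -0.0, 1.373]
contact_force: [0.7, 0.8, -0.5]
grip_width: 46.1
finger_force: 0.0
```

Run:
```python
from h import *
np.set_printoptions(precision=2,suppress=True)
o=bot.get_obs();print(o['tool_pos'],o['tcp_rot'])
im,c=cap('wrist','w10.png')
```

```text
[529.37 -56.53 264.01] [-3.14 -0.    1.37]
```

View pics/w10.png

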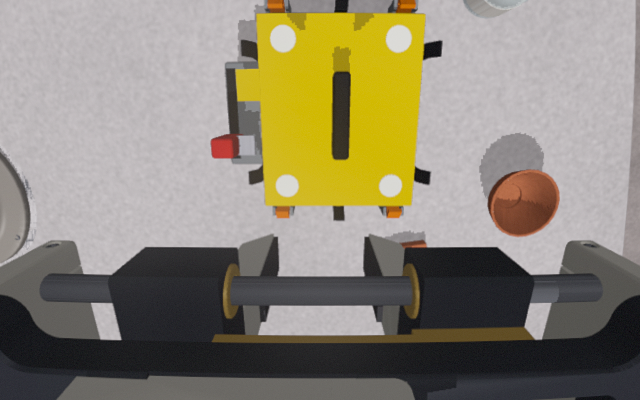

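The lid lies on the open clips, centred between the guides. The dots are at (283,39), (399,39), (287,186) and (390,186).

Emit:
{"fn": "carry_out", "kwargs": {"gripper": 1, "plan": [{"tx": -12,"ty": 0,"tz": -25,"rx": 0,"ry": 0,"rz": 0},{"tx": -13,"ty": 0,"tz": -30,"rx": 0,"ry": 0,"rz": 0},{"tx": -12,"ty": 0,"tz": -30,"rx": 0,"ry": 0,"rz": 0},{"tx": 0,"ty": 0,"tz": -30,"rx": 0,"ry": 0,"rz": 0},{"tx": 0,"ty": 0,"tz": -30,"rx": 0,"ry": 0,"rz": 0},{"tx": 0,"ty": 0,"tz": -20,"rx": 0,"ry": 0,"rz": 0},{"tx": 0,"ty": 0,"tz": 0,"rx": 0,"ry": 0,"rz": 0},{"tx": 0,"ty": 0,"tz": 0,"rx": 0,"ry": 0,"rz": 0}]}}

```text
time: 35.4
tool_pos: [492.7, -56.5, 100.0]
tcp_rot: [-3.14, -0.0, 1.373]
contact_force: [-1.2, -1.0, 0.2]
grip_width: 0.4
finger_force: 0.0
```

Emit:
{"fn": "carry_out", "kwargs": {"plan": [{"tx": 0,"ty": 0,"tz": -4,"rx": 0,"ry": 0,"rz": 0},{"tx": 0,"ty": 0,"tz": -4,"rx": 0,"ry": 0,"rz": 0},{"tx": 0,"ty": 0,"tz": -3,"rx": 0,"ry": 0,"rz": 0},{"tx": 0,"ty": 0,"tz": -3,"rx": 0,"ry": 0,"rz": 0},{"tx": 0,"ty": 0,"tz": 0,"rx": 0,"ry": 0,"rz": 0}]}}

```text
time: 35.9
tool_pos: [492.7, -56.9, 86.2]
tcp_rot: [-3.141, 0.0, 1.373]
contact_force: [0.4, -0.6, 0.2]
grip_width: 0.5
finger_force: 0.0
```

Emit:
{"fn": "carry_out", "kwargs": {"plan": [{"tx": 0,"ty": 0,"tz": -2,"rx": 0,"ry": 0,"rz": 0},{"tx": 0,"ty": 0,"tz": -2,"rx": 0,"ry": 0,"rz": 0},{"tx": 0,"ty": 0,"tz": -2,"rx": 0,"ry": 0,"rz": 0},{"tx": 0,"ty": 0,"tz": 0,"rx": 0,"ry": 0,"rz": 0}]}}

```text
time: 36.3
tool_pos: [493.6, -57.1, 81.2]
tcp_rot: [3.139, 0.0, 1.373]
contact_force: [-0.5, 0.7, 6.8]
grip_width: 0.4
finger_force: 3.2
```

Emit:
{"fn": "carry_out", "kwargs": {"plan": [{"tx": 0,"ty": 0,"tz": -1.5,"rx": 0,"ry": 0,"rz": 0},{"tx": 0,"ty": 0,"tz": -1.5,"rx": 0,"ry": 0,"rz": 0},{"tx": 0,"ty": 0,"tz": 0,"rx": 0,"ry": 0,"rz": 0}]}}

```text
time: 36.6
tool_pos: [493.7, -57.1, 80.7]
tcp_rot: [3.138, 0.0, 1.373]
contact_force: [-7.5, 1.9, 31.0]
grip_width: 0.3
finger_force: 15.3
```

Emit:
{"fn": "carry_out", "kwargs": {"plan": [{"tx": 0,"ty": 0,"tz": 20,"rx": 0,"ry": 0,"rz": 0},{"tx": 4,"ty": 20,"tz": 15,"rx": 0,"ry": 0,"rz": 0},{"tx": 8,"ty": 40,"tz": 0,"rx": 0,"ry": 0,"rz": 0},{"tx": 8,"ty": 40,"tz": 0,"rx": 0,"ry": 0,"rz": 0},{"tx": 8,"ty": 41,"tz": 0,"rx": 0,"ry": 0,"rz": 0},{"tx": 0,"ty": 0,"tz": 0,"rx": 0,"ry": 0,"rz": 0},{"tx": 0,"ty": 0,"tz": -12,"rx": 0,"ry": 0,"rz": 0},{"tx": 0,"ty": 0,"tz": -4,"rx": 0,"ry": 0,"rz": 0},{"tx": 0,"ty": 0,"tz": -4,"rx": 0,"ry": 0,"rz": 0},{"tx": 0,"ty": 0,"tz": 0,"rx": 0,"ry": 0,"rz": 0}]}}

```text
time: 37.6
tool_pos: [520.3, 83.0, 91.6]
tcp_rot: [-3.14, 0.0, 1.371]
contact_force: [0.9, 0.4, 0.8]
grip_width: 0.4
finger_force: 0.0
```

Emit:
{"fn": "carry_out", "kwargs": {"plan": [{"tx": 0,"ty": 0,"tz": -3,"rx": 0,"ry": 0,"rz": 0},{"tx": 0,"ty": 0,"tz": -3,"rx": 0,"ry": 0,"rz": 0},{"tx": 0,"ty": 0,"tz": -3,"rx": 0,"ry": 0,"rz": 0},{"tx": 0,"ty": 0,"tz": 0,"rx": 0,"ry": 0,"rz": 0}]}}

```text
time: 38.0
tool_pos: [520.6, 84.0, 83.0]
tcp_rot: [-3.141, 0.0, 1.373]
contact_force: [-0.0, 0.8, 0.1]
grip_width: 0.4
finger_force: 0.0
```

Emit:
{"fn": "carry_out", "kwargs": {"plan": [{"tx": 0,"ty": 0,"tz": -2,"rx": 0,"ry": 0,"rz": 0},{"tx": 0,"ty": 0,"tz": -2,"rx": 0,"ry": 0,"rz": 0},{"tx": 0,"ty": 0,"tz": -2,"rx": 0,"ry": 0,"rz": 0},{"tx": 0,"ty": 0,"tz": 0,"rx": 0,"ry": 0,"rz": 0}]}}

```text
time: 38.4
tool_pos: [521.0, 84.2, 80.1]
tcp_rot: [3.14, -0.0, 1.373]
contact_force: [-8.8, -0.9, 25.4]
grip_width: 0.7
finger_force: 12.3
```

Run:
```python
from h import *
im,c=cap('scene')
ctr=proj(c,[[560,3,75]])[0].astype(int);print(ctr)
x,y=ctr;cr=im[max(0,y-60):y+50,x-75:x+75]
cv2.imwrite('pics/s1.png',cv2.cvtColor(cv2.resize(cr,None,fx=5,fy=5,interpolation=cv2.INTER_CUBIC),cv2.COLOR_RGB2BGR))
```

```text
[329 195]
```

View pics/s1.png

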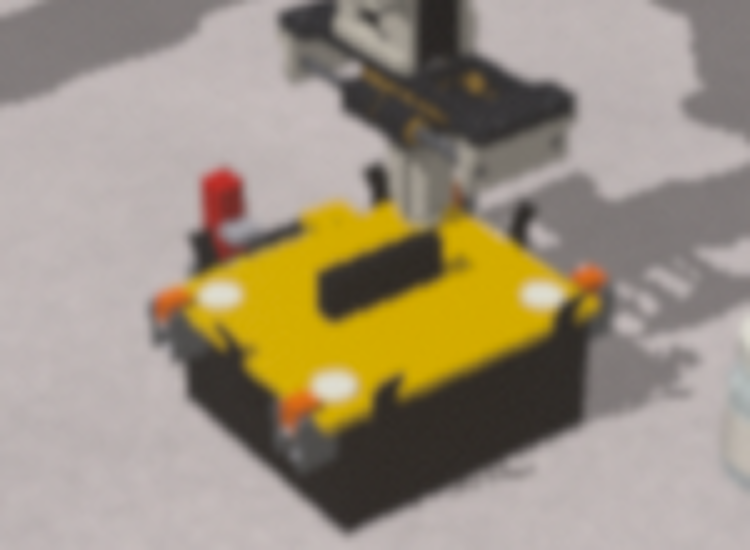

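The scene crop shows the lid down, with the orange clips leaning over its edge at front right, back right and back left. I'm pressing the two back corners as well.

Emit:
{"fn": "carry_out", "kwargs": {"plan": [{"tx": 0,"ty": 0,"tz": 20,"rx": 0,"ry": 0,"rz": 0},{"tx": 10,"ty": -2,"tz": 25,"rx": 0,"ry": 0,"rz": 0},{"tx": 33,"ty": -7,"tz": 0,"rx": 0,"ry": 0,"rz": 0},{"tx": 33,"ty": -7,"tz": 0,"rx": 0,"ry": 0,"rz": 0},{"tx": 32,"ty": -6,"tz": 0,"rx": 0,"ry": 0,"rz": 0},{"tx": 0,"ty": 0,"tz": 0,"rx": 0,"ry": 0,"rz": 0},{"tx": 0,"ty": 0,"tz": -20,"rx": 0,"ry": 0,"rz": 0},{"tx": 0,"ty": 0,"tz": -12,"rx": 0,"ry": 0,"rz": 0},{"tx": 0,"ty": 0,"tz": -5,"rx": 0,"ry": 0,"rz": 0},{"tx": 0,"ty": 0,"tz": 0,"rx": 0,"ry": 0,"rz": 0}]}}

```text
time: 39.45
tool_pos: [627.9, 62.3, 84.6]
tcp_rot: [-3.14, 0.0, 1.373]
contact_force: [-0.1, 0.6, 0.2]
grip_width: 0.5
finger_force: 0.0
```

Emit:
{"fn": "carry_out", "kwargs": {"plan": [{"tx": 0,"ty": 0,"tz": -2,"rx": 0,"ry": 0,"rz": 0},{"tx": 0,"ty": 0,"tz": -2,"rx": 0,"ry": 0,"rz": 0},{"tx": 0,"ty": 0,"tz": -2,"rx": 0,"ry": 0,"rz": 0},{"tx": 0,"ty": 0,"tz": -1.5,"rx": 0,"ry": 0,"rz": 0},{"tx": 0,"ty": 0,"tz": 0,"rx": 0,"ry": 0,"rz": 0}]}}

```text
time: 39.95
tool_pos: [629.2, 62.1, 80.2]
tcp_rot: [3.14, -0.0, 1.373]
contact_force: [-5.6, 0.6, 12.8]
grip_width: 0.1
finger_force: 6.0
```

Emit:
{"fn": "carry_out", "kwargs": {"plan": [{"tx": 0,"ty": 0,"tz": -1.5,"rx": 0,"ry": 0,"rz": 0},{"tx": 0,"ty": 0,"tz": 0,"rx": 0,"ry": 0,"rz": 0},{"tx": 0,"ty": 0,"tz": 20,"rx": 0,"ry": 0,"rz": 0},{"tx": -4,"ty": -20,"tz": 25,"rx": 0,"ry": 0,"rz": 0},{"tx": -8,"ty": -40,"tz": 0,"rx": 0,"ry": 0,"rz": 0},{"tx": -8,"ty": -40,"tz": 0,"rx": 0,"ry": 0,"rz": 0},{"tx": -9,"ty": -41,"tz": 0,"rx": 0,"ry": 0,"rz": 0},{"tx": 0,"ty": 0,"tz": 0,"rx": 0,"ry": 0,"rz": 0},{"tx": 0,"ty": 0,"tz": -20,"rx": 0,"ry": 0,"rz": 0},{"tx": 0,"ty": 0,"tz": -12,"rx": 0,"ry": 0,"rz": 0},{"tx": 0,"ty": 0,"tz": -5,"rx": 0,"ry": 0,"rz": 0},{"tx": 0,"ty": 0,"tz": 0,"rx": 0,"ry": 0,"rz": 0}]}}

```text
time: 41.15
tool_pos: [599.5, -78.1, 83.6]
tcp_rot: [-3.14, -0.0, 1.374]
contact_force: [-0.1, 0.8, 0.7]
grip_width: 0.7
finger_force: 0.0
```

Emit:
{"fn": "carry_out", "kwargs": {"plan": [{"tx": 0,"ty": 0,"tz": -2,"rx": 0,"ry": 0,"rz": 0},{"tx": 0,"ty": 0,"tz": -2,"rx": 0,"ry": 0,"rz": 0},{"tx": 0,"ty": 0,"tz": -1.5,"rx": 0,"ry": 0,"rz": 0},{"tx": 0,"ty": 0,"tz": -1.5,"rx": 0,"ry": 0,"rz": 0},{"tx": 0,"ty": 0,"tz": 0,"rx": 0,"ry": 0,"rz": 0}]}}

```text
time: 41.65
tool_pos: [600.3, -78.7, 80.2]
tcp_rot: [3.139, -0.0, 1.373]
contact_force: [-4.8, 1.4, 16.4]
grip_width: 0.7
finger_force: 7.8
```

Emit:
{"fn": "carry_out", "kwargs": {"gripper": 0.5, "plan": [{"tx": 0,"ty": 0,"tz": 20,"rx": 0,"ry": 0,"rz": 0},{"tx": 0,"ty": 0,"tz": 45,"rx": 0,"ry": 0,"rz": 0},{"tx": -10,"ty": 0,"tz": 40,"rx": 0,"ry": 0,"rz": 0},{"tx": -30,"ty": 5,"tz": 30,"rx": 0,"ry": 0,"rz": 0},{"tx": -30,"ty": 7,"tz": 30,"rx": 0,"ry": 0,"rz": 0},{"tx": 0,"ty": -20,"tz": 20,"rx": 0,"ry": 0,"rz": 0},{"tx": 0,"ty": 0,"tz": 0,"rx": 0,"ry": 0,"rz": 0},{"tx": 0,"ty": 0,"tz": 0,"rx": 0,"ry": 0,"rz": 0}]}}

```text
time: 42.45
tool_pos: [529.9, -87.0, 262.5]
tcp_rot: [3.141, -0.0, 1.372]
contact_force: [0.4, 0.0, -1.3]
grip_width: 45.9
finger_force: 0.0
```

Run:
```python
from h import *
im,c=cap('wrist','w11.png');o=bot.get_obs();print(o['tool_pos'])
cr=im[0:235,190:450]
cv2.imwrite('pics/w11c.png',cv2.cvtColor(cv2.resize(cr,None,fx=2.5,fy=2.5,interpolation=cv2.INTER_CUBIC),cv2.COLOR_RGB2BGR))
```

```text
[529.68633128 -86.62608805 261.6283099 ]
```

View pics/w11c.png

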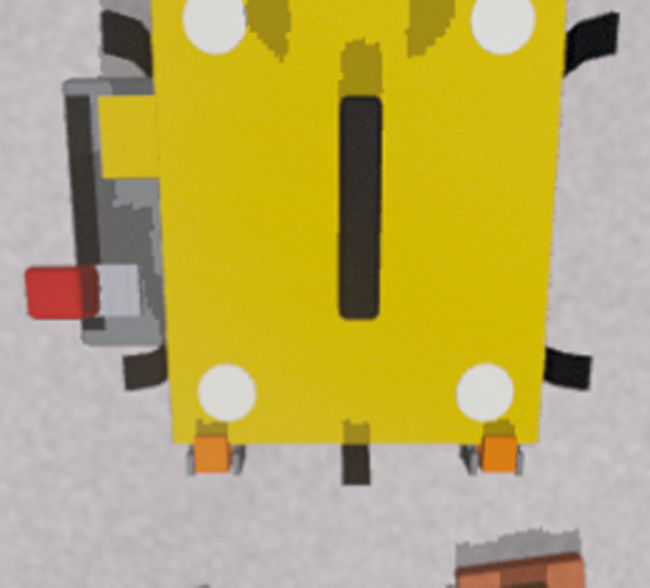

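The right-hand clips at (210,455) and (500,455) overlap the lid edge, so both have snapped. Next I look at the left pair.

Emit:
{"fn": "carry_out", "kwargs": {"plan": [{"tx": -15,"ty": 35,"tz": 0,"rx": 0,"ry": 0,"rz": 0},{"tx": -15,"ty": 40,"tz": 0,"rx": 0,"ry": 0,"rz": 0},{"tx": -10,"ty": 30,"tz": 0,"rx": 0,"ry": 0,"rz": 0},{"tx": 0,"ty": 0,"tz": 0,"rx": 0,"ry": 0,"rz": 0},{"tx": 0,"ty": 0,"tz": 0,"rx": 0,"ry": 0,"rz": 0}]}}

```text
time: 43.0
tool_pos: [489.7, 18.8, 261.4]
tcp_rot: [-3.14, 0.0, 1.375]
contact_force: [-0.0, -0.8, -0.1]
grip_width: 46.2
finger_force: 0.0
```

Run:
```python
from h import *
im,c=cap('wrist','w12.png');o=bot.get_obs();print(o['tool_pos'],o['tcp_rot'])
cr=im[0:235,190:510]
cv2.imwrite('pics/w12c.png',cv2.cvtColor(cv2.resize(cr,None,fx=2.5,fy=2.5,interpolation=cv2.INTER_CUBIC),cv2.COLOR_RGB2BGR))
k=blobs(im,((0,170,80),(4,255,255)),(150,60,330,235),60)[0]
for q in k[:2]: print('lock',rect(c,q,115))
```

```text
[489.98535292  18.03932263 261.56739263] [-3.14033809e+00  4.48738236e-04  1.37356775e+00]
lock ((442.61065673828125, -2.0524425506591797), (17.01350212097168, 19.678752899169922), 78.7780990600586)
```

View pics/w12c.png

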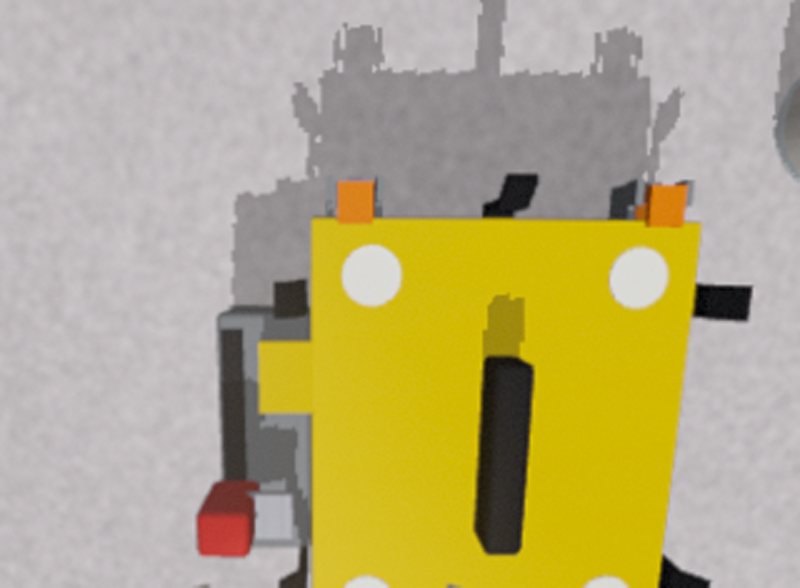

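The left clips at (356,200) and (667,203) also overlap the lid's edge, so all four have snapped. Next is the lock.

Emit:
{"fn": "carry_out", "kwargs": {"plan": [{"tx": -16,"ty": -7,"tz": -20,"rx": 0,"ry": 0,"rz": 0},{"tx": -16,"ty": -7.2,"tz": -25,"rx": 0,"ry": 0,"rz": 0},{"tx": -16,"ty": -7,"tz": -25,"rx": 0,"ry": 0,"rz": 0},{"tx": 0,"ty": 0,"tz": -30,"rx": 0,"ry": 0,"rz": 0},{"tx": 0,"ty": 0,"tz": -30,"rx": 0,"ry": 0,"rz": 0},{"tx": 0,"ty": 0,"tz": -24,"rx": 0,"ry": 0,"rz": 0},{"tx": 0,"ty": 0,"tz": -10,"rx": 0,"ry": 0,"rz": 0},{"tx": 0,"ty": 0,"tz": 0,"rx": 0,"ry": 0,"rz": 0},{"tx": 0,"ty": 0,"tz": 0,"rx": 0,"ry": 0,"rz": 0}]}}

```text
time: 43.95
tool_pos: [442.6, -3.6, 99.0]
tcp_rot: [3.141, 0.0, 1.372]
contact_force: [0.8, 1.0, -0.2]
grip_width: 45.8
finger_force: 0.0
```

Emit:
{"fn": "carry_out", "kwargs": {"gripper": 1, "plan": [{"tx": 0,"ty": 0,"tz": 0,"rx": 0,"ry": 0,"rz": 0},{"tx": 0,"ty": 0,"tz": 0,"rx": 0,"ry": 0,"rz": 0},{"tx": 0,"ty": 0,"tz": 0,"rx": 0,"ry": 0,"rz": 0},{"tx": 0,"ty": 0,"tz": 0,"rx": 0,"ry": 0,"rz": 0}]}}

```text
time: 44.35
tool_pos: [441.9, -3.1, 99.0]
tcp_rot: [3.141, 0.0, 1.373]
contact_force: [-1.9, 0.6, 3.2]
grip_width: 21.7
finger_force: 30.0
```

Emit:
{"fn": "carry_out", "kwargs": {"plan": [{"tx": 1.6,"ty": 7.8,"tz": 0,"rx": 0,"ry": 0,"rz": 0},{"tx": 1.6,"ty": 7.8,"tz": 0,"rx": 0,"ry": 0,"rz": 0},{"tx": 1.6,"ty": 7.8,"tz": 0,"rx": 0,"ry": 0,"rz": 0},{"tx": 1.6,"ty": 7.8,"tz": 0,"rx": 0,"ry": 0,"rz": 0},{"tx": 1.6,"ty": 7.8,"tz": 0,"rx": 0,"ry": 0,"rz": 0},{"tx": 1.6,"ty": 7.8,"tz": 0,"rx": 0,"ry": 0,"rz": 0},{"tx": 1.4,"ty": 7,"tz": 0,"rx": 0,"ry": 0,"rz": 0},{"tx": 1,"ty": 5,"tz": 0,"rx": 0,"ry": 0,"rz": 0},{"tx": 0.8,"ty": 4,"tz": 0,"rx": 0,"ry": 0,"rz": 0},{"tx": 0,"ty": 0,"tz": 0,"rx": 0,"ry": 0,"rz": 0},{"tx": 0,"ty": 0,"tz": 0,"rx": 0,"ry": 0,"rz": 0}]}}

```text
time: 45.45
tool_pos: [453.8, 56.5, 99.0]
tcp_rot: [-3.141, 0.006, 1.375]
contact_force: [-5.8, -18.4, 8.6]
grip_width: 21.4
finger_force: 30.0
```

Emit:
{"fn": "carry_out", "kwargs": {"gripper": 0.55, "plan": [{"tx": -0.4,"ty": -2,"tz": 0,"rx": 0,"ry": 0,"rz": 0},{"tx": 0,"ty": 0,"tz": 0,"rx": 0,"ry": 0,"rz": 0},{"tx": 0,"ty": 0,"tz": 0,"rx": 0,"ry": 0,"rz": 0},{"tx": 0,"ty": 0,"tz": 20,"rx": 0,"ry": 0,"rz": 0},{"tx": 0,"ty": -5,"tz": 40,"rx": 0,"ry": 0,"rz": 0},{"tx": 10,"ty": -20,"tz": 40,"rx": 0,"ry": 0,"rz": 0},{"tx": 20,"ty": -30,"tz": 40,"rx": 0,"ry": 0,"rz": 0},{"tx": 20,"ty": -30,"tz": 30,"rx": 0,"ry": 0,"rz": 0},{"tx": 20,"ty": -10,"tz": 0,"rx": 0,"ry": 0,"rz": 0},{"tx": 0,"ty": 0,"tz": 0,"rx": 0,"ry": 0,"rz": 0},{"tx": 0,"ty": 0,"tz": 0,"rx": 0,"ry": 0,"rz": 0}]}}

```text
time: 46.55
tool_pos: [522.4, -34.7, 264.7]
tcp_rot: [-3.14, -0.0, 1.373]
contact_force: [-0.2, 0.3, -0.0]
grip_width: 41.2
finger_force: 0.0
```

Run:
```python
from h import *
im,c=cap('wrist','w13.png')
t,ct=cap('top')
k=blobs(im,((0,170,80),(4,255,255)),(100,10,330,235),60)[0]
for q in k[:2]: print('lock',rect(c,q,115))
k=blobs(t,((6,90,50),(20,255,255)),(375,165,490,225),100)[0]
for q in k[:3]: print('bat/slab',rect(ct,q,29))
a=cv2.resize(im[0:235,150:490],None,fx=2.2,fy=2.2); b=cv2.resize(t[160:225,370:490],(a.shape[1]*0+440,238))
o=np.zeros((a.shape[0],750,3),np.uint8);o[:,:a.shape[1]]=a[:,:750];o[-80:,:148]=cv2.resize(t[160:225,370:490],(148,80))
cv2.imwrite('pics/f.png',cv2.cvtColor(o,cv2.COLOR_RGB2BGR))
```

```text
lock ((454.5743103027344, 55.7305793762207), (17.988588333129883, 19.871604919433594), 78.20895385742188)
bat/slab ((608.162841796875, -305.7703857421875), (236.40374755859375, 68.39535522460938), 86.7273178100586)
```

View pics/f.png

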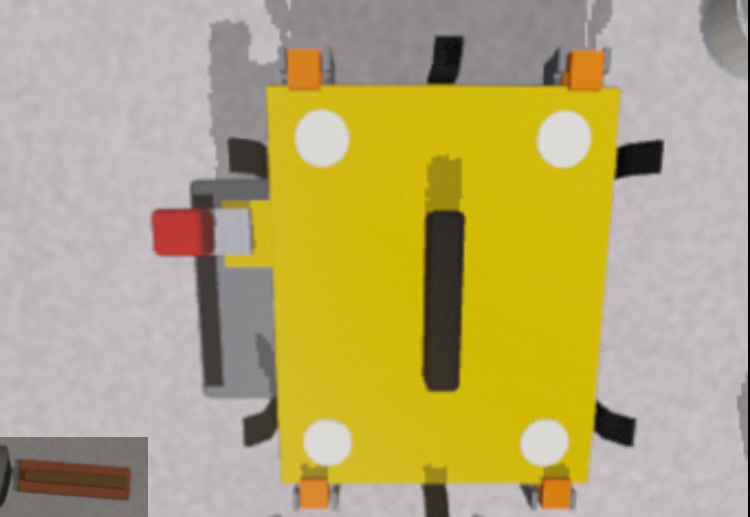

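The lock tongue lies over the tab, all four clips are over the lid, and the batten lies along the slab (inset). I'll give the lock one more nudge to be sure it is on its stop.

Emit:
{"fn": "carry_out", "kwargs": {"plan": [{"tx": -17,"ty": 22,"tz": -15,"rx": 0,"ry": 0,"rz": 0},{"tx": -17,"ty": 23,"tz": -20,"rx": 0,"ry": 0,"rz": 0},{"tx": -17,"ty": 23,"tz": -20,"rx": 0,"ry": 0,"rz": 0},{"tx": -17,"ty": 22,"tz": -20,"rx": 0,"ry": 0,"rz": 0},{"tx": 0,"ty": 0,"tz": -30,"rx": 0,"ry": 0,"rz": 0},{"tx": 0,"ty": 0,"tz": -30,"rx": 0,"ry": 0,"rz": 0},{"tx": 0,"ty": 0,"tz": -22,"rx": 0,"ry": 0,"rz": 0},{"tx": 0,"ty": 0,"tz": -8,"rx": 0,"ry": 0,"rz": 0},{"tx": 0,"ty": 0,"tz": 0,"rx": 0,"ry": 0,"rz": 0},{"tx": 0,"ty": 0,"tz": 0,"rx": 0,"ry": 0,"rz": 0}]}}

```text
time: 47.65
tool_pos: [455.2, 55.0, 101.4]
tcp_rot: [3.14, -0.0, 1.373]
contact_force: [-1.0, -0.2, 0.9]
grip_width: 41.2
finger_force: 0.0
```

Emit:
{"fn": "carry_out", "kwargs": {"gripper": 1, "plan": [{"tx": 0,"ty": 0,"tz": 0,"rx": 0,"ry": 0,"rz": 0},{"tx": 0,"ty": 0,"tz": 0,"rx": 0,"ry": 0,"rz": 0},{"tx": 0,"ty": 0,"tz": 0,"rx": 0,"ry": 0,"rz": 0},{"tx": 0,"ty": 0,"tz": 0,"rx": 0,"ry": 0,"rz": 0},{"tx": 0.4,"ty": 2,"tz": 0,"rx": 0,"ry": 0,"rz": 0},{"tx": 0.4,"ty": 2,"tz": 0,"rx": 0,"ry": 0,"rz": 0},{"tx": 0,"ty": 0,"tz": 0,"rx": 0,"ry": 0,"rz": 0},{"tx": 0,"ty": 0,"tz": 0,"rx": 0,"ry": 0,"rz": 0}]}}

```text
time: 48.45
tool_pos: [453.7, 55.7, 101.0]
tcp_rot: [-3.139, 0.006, 1.374]
contact_force: [-8.3, -18.3, 9.4]
grip_width: 21.7
finger_force: 30.0
```

Emit:
{"fn": "carry_out", "kwargs": {"gripper": 0.5, "plan": [{"tx": 0,"ty": 0,"tz": 0,"rx": 0,"ry": 0,"rz": 0},{"tx": 0,"ty": 0,"tz": 0,"rx": 0,"ry": 0,"rz": 0},{"tx": 0,"ty": 0,"tz": 0,"rx": 0,"ry": 0,"rz": 0},{"tx": 0,"ty": 0,"tz": 20,"rx": 0,"ry": 0,"rz": 0},{"tx": 0,"ty": 0,"tz": 40,"rx": 0,"ry": 0,"rz": 0},{"tx": 0,"ty": 0,"tz": 40,"rx": 0,"ry": 0,"rz": 0},{"tx": 0,"ty": 0,"tz": 40,"rx": 0,"ry": 0,"rz": 0},{"tx": 0,"ty": 0,"tz": 0,"rx": 0,"ry": 0,"rz": 0}]}}

```text
time: 49.25
tool_pos: [458.4, 59.1, 245.8]
tcp_rot: [3.131, -0.002, 1.373]
contact_force: [0.5, 0.3, -0.5]
grip_width: 45.9
finger_force: 0.0
```

The lock pushed back at 18 N, so it is on its end stop. Handing in.

```bash
python3 -c "
from plant import bot
print(bot.close_job())"
```

```text
the job is handed in; nothing more can be done
None
```

The job is handed in, with no verdict returned: batten along the slab, the three tiles present (blue, green, sand-yellow) each upright in a compartment, lid on with all four clips looking snapped over it in the last pictures, lock pushed against its locked end stop over the tab.

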